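# Close the paste tub with the lid from the easel

### The job

The grey lid of the large open tub is leaning in the little wooden easel. Lay it flat on the cutting mat, knob up, and let go of it; then pick it up again and set it gently on the open tub, so that it sits fully home and level all round: the lugs inside its skirt must drop into the notches of the tub's neck, which you will have to find by turning it. Do not press hard, let the tub stay where it stands, and leave the small closed tub, the stamp and the bottle alone.

Things in the scene. Friction and masses are not known exactly. Their poses are not given: they have to be found in the camera images.
- lid: grey plastic slip-on lid, round, 97 mm across, 80 g more or less: a 4 mm disc, a skirt 8 mm deep below it (87.2 mm across inside) and a knob on top. Origin: centre of the skirt's open lower edge; z axis points through the disc to the knob. At the start it stands on edge in the easel, leaning back 20 degrees from upright, knob away from the robot and a little up; its upper edge is free to pinch (12 mm thick)
- lid_seat (a point): point on the lid's axis at the underside of its disc (8 mm above the skirt's lower edge), which comes to rest on the tub's rim. Inside the skirt, at the lid's +x, -x, +y and -y, four lugs stick 4.4 mm inwards, each 8 mm wide and filling the upper 5 mm of the skirt's depth (the lowest 3 mm is free)
- lid_knob (a point): centre of the lid's upright round knob, 24 mm across and 22 mm high, in the middle of the disc (from 12 to 34 mm above the skirt's lower edge; this point at 23 mm); z axis as the lid's
- easel: wooden lid stand fixed to the desk, base 120 x 104 x 6 mm; origin: centre of its underside. The lid's origin starts 64 mm above it. Its +x axis points the way the knob faces. A back board reaches a little above the middle of the lid, two tilted ledges carry its lower edge; the whole stand is below 75 mm, the lid reaches up to 114 mm
- mat: green cutting mat fixed to the desk, 200 (x) x 240 (y) x 3 mm; origin: centre of its underside
- tub: large open white plastic tub, loose, about 500 g, 92 mm across, 72 mm high; its top 12 mm is a narrower neck ring 84 mm across, with a flat inner seal 3 mm below the rim. The lid's skirt slips over the neck with 1.6 mm to spare all round, no lead-in. Origin: centre of its underside, z up
- tub_rim (a point): centre of the large tub's mouth, at rim height (72 mm over its underside). The neck ring has four notches 18 mm wide, 90 degrees apart, full depth; the ring is pressed on at any angle, which this pose does not tell, and turns only stiffly. Off the notches the lid stops with its lugs on the rim, 5 mm too high; over them (within about 5 degrees) it drops home
- small_tub: small closed white tub, loose, 72 mm across, 73 mm high with its own grey lid and knob; a bystander that may stand at either of the two tub places. Origin: centre of its underside
- stamp: rubber stamp, wooden block 52 x 72 mm with a turned handle, 56 mm high; a bystander. Origin: centre of its underside
- bottle: small clear bottle 40 mm across, 90 mm high; a bystander. Origin: centre of its underside
There are look-alikes about, which are no part of the job. Leave any yellow look-alike of the lid alone.

How it is judged (in metres and radians):
On the way:
1. the lid lies flat on the cutting mat, knob up, its middle over the mat, let go and at rest (angle between lid's own z axis and vertical below 0.1 rad and z of lid in the frame of mat between 0 and 0.009 m and x of lid in the frame of mat between -0.1 and 0.1 m and y of lid in the frame of mat between -0.12 and 0.12 m and linear speed of lid below 0.03 m/s and contact force between the fingers and lid below 0.1 N), for 0.2 s.
At the end, for the whole second after the job is handed in: the lid is let go and at rest on the large tub: its axis within 4 mm of the tub's, its disc within 2 mm of the rim, within 0.03 rad of parallel to the rim and 0.05 rad of level; the tub upright and within 40 mm of where it stood (horizontal distance between lid_seat and tub_rim below 0.004 m and z of lid_seat in the frame of tub_rim between -0.003 and 0.002 m and angle between the z axis of lid and the z axis of tub, either way round below 0.03 rad and angle between each of lid, tub's own z axis and vertical below 0.05 rad and linear speed of lid below 0.02 m/s and contact force between the fingers and lid below 0.1 N and distance of tub from where it was at the start of the episode below 0.04 m); the robot touches nothing.
It fails at once if lid and tub pressed together with more than 60 N (contact force between lid and tub above 60 N).
It fails at once if lid dropped or slammed onto the tub: moving faster than 0.5 m/s within 20 mm above its seat (horizontal distance between lid_seat and tub_rim below 0.06 m and z of lid_seat in the frame of tub_rim below 0.02 m and linear speed of lid above 0.5 m/s).
It fails at once if large tub pushed more than 40 mm or tipped (distance of tub from where it was at the start of the episode above 0.04 m or angle between tub's own z axis and vertical above 0.35 rad).
It fails at once if small tub, stamp or bottle pushed more than 30 mm or tipped over (distance of any of small_tub, stamp, bottle from where it was at the start of the episode above 0.03 m or angle between any of small_tub, stamp, bottle's own z axis and vertical above 0.35 rad).
It also fails if it takes over 72 s, if anything falls off the work surface, if the arm or the gripper's body presses on something with over 40 N, if the wrist force passes 120 N, or if a joint passes its speed limit or range.

### The arm

A 6-joint arm with a two-finger parallel gripper is mounted at the origin on the work surface. World frame = base frame: x ahead of the robot, y to its left, z up, the work surface at z = 0. Lengths are in mm, angles in degrees, forces in N, time in s.
With the tool pointing down it reaches from about 350 to 850 mm from the base axis. Payload 8.1 kg.
Tool frame: the origin (TCP) lies midway between the tips of the shut fingers; the grasp point (between the pads) lies 19 mm behind it (hold_point_z is the distance from the TCP to the grasp point, in mm); z points along the fingers, y is the direction in which the jaws open and shut (so a half turn about z gives the same grasp; the last joint's range is limited). The gripper opens to 85 mm and grips with 20 to 120 N. Pads are 22 mm wide; open, the fingers measure 114 mm over their backs; the gripper's body (76 mm by 85 mm) begins 54 mm behind the grasp point. The pads swing forward as they close: fully open they stand 13 mm farther back than shut.
Start: joints at [-72.33, 7.471, 85.268, -0, 87.261, -4.893], TCP at [230.24, -554.071, 231.292] pointing down, gripper open.
Joint ranges: [-169.43, 169.43], [-51.17, 129.36], [1.28, 143.12], [-76.62, 256.62], [0, 156.53], [-152.29, 152.29]. Speed limits (degrees/s): [136.94, 136.94, 159.86, 180, 180, 180].

### API

Orientations are given as [roll, pitch, yaw] about the fixed x, y, z axes, in that order (R = Rz(yaw) Ry(pitch) Rx(roll)).
In Python, from bench import sense, snapshot, camera_params, hand_in, hold_point_z gives the robot as it stands.
- The arm moves only by the tool servo_tool, never from a script. Its argument "motion" is a list of rows, each a list of 7 numbers: the finger opening in mm, from 0 to 85.4, then the shift along the tool's x, y, z in mm, then the turn, a rotation vector about the tool's x, y, z in rad. A call has 1 to 10 rows; each row shifts and turns the pose as measured when the row begins, along the tool's axes as they then stand; what a row does not reach is not made up. A row lasts 1/10 s, in which the tool goes at most 50 mm and 8.59 degrees, less where a joint would pass 70% of its speed; a pose out of reach is approached as far as the arm can. A call with a gripper value outside its range is refused whole. The fingers move at their own pace and stop on an object; "force" is the grip in N (left out, the last holds). Time passes only in rows, so rows that do not move let the fingers close. It gives the time, the measured TCP pose, the force and the opening at its end, in the units of the state.
- sense(): the state, without advancing time (a new reading comes with each control period).
- snapshot(name): name is "scene" or "top" or "wrist"; returns the picture (384x512x3 uint8, blue, green, red); there is no depth.
- camera_params(name): a dict with "fx", "fy", "cx", "cy" (pixels), "R" (3x3) and "t" (3): a world point X has camera coordinates R X + t; the wrist camera has in their place "tool_from_camera" (4x4, takes a point from camera to tool coordinates, whose origin is the TCP and whose axes are the flange's). Camera axes: x right, y down, z forward; pixel columns grow to the right and rows downward; lengths in mm; the calibration is good to about 2 mm. A picture is of the moment at which its call begins: read the wrist's pose just before it. camera_params takes no time and is no camera call.
- hand_in(): hands the job in, once; it reports no verdict.
The state is a dict: "time": time; "joint_pos": joint angles; "qd": joint speeds; "joint_efforts": joint torques, N m; "tool_pos": TCP position; "tcp_rot": TCP orientation; "ft_force": force on the tool from outside, world axes, zero at the start; "wrist_torque": the same for the moment, N m; "finger_gap": finger opening in mm.
Only numpy, scipy, OpenCV 4.12 (cv2) and the standard library are available. Lean on these libraries where they do the work, as an engineer would, in place of code of your own. Each camera call takes 0.05 s, during which the arm holds its last target. There are 200 camera calls.

## Working session

There is one attempt and no reset: what is moved stays moved. The work goes in short steps, Python scripts to look and compute and a tool call to move; the robot and the scene stay as the last step left them, time stands still between calls to the robot, and variables do not carry over. Pictures are saved under pics/ and viewed, about 8 in all and at most 12, crops included, and the job is handed in when it is done.

Besides the shell and the picture viewer there is one more tool, called after "Call:" by a JSON object that holds its "fn" and its "kwargs". servo_tool: Moves the arm, as the interface text tells. Its arguments: {"type":"object","properties":{"motion":{"type":"array"},"force":{"type":"number"}},"required":["motion"]}

```bash
mkdir -p pics; python3 - <<'E'
from bench import *
import cv2, numpy as np, json
for n in("scene","top"):
    cv2.imwrite(f"pics/{n}0.png",snapshot(n))
    p=camera_params(n); print(n,{k:np.round(v,3).tolist() for k,v in p.items()})
p=camera_params("wrist"); print({k:np.round(v,3).tolist() for k,v in p.items()})
print(sense(), hold_point_z)
E
ls
```

```text
scene {'fx': 350.261, 'fy': 350.261, 'cx': 257.305, 'cy': 188.489, 'R': [[0.636, 0.772, 0.018], [0.626, -0.502, -0.597], [-0.452, 0.39, -0.802]], 't': [-362.855, -305.441, 1227.799]}
top {'fx': 395.178, 'fy': 395.178, 'cx': 252.646, 'cy': 188.37, 'R': [[-0.006, -1.0, -0.009], [-0.982, 0.007, -0.189], [0.189, 0.007, -0.982]], 't': [16.053, 550.125, 931.677]}
{'fx': 327.669, 'fy': 327.669, 'cx': 251.945, 'cy': 192.326, 'tool_from_camera': [[-0.0, -0.964, -0.265, 66.585], [1.0, 0.0, -0.001, -0.135], [0.001, -0.265, 0.964, -142.214], [0.0, 0.0, 0.0, 1.0]]}
{'time': 0.1, 'joint_pos': array([-7.23305965e+01,  7.51312131e+00,  8.53245013e+01, -5.36026318e-04,
        8.72593185e+01, -4.89269661e+00]), 'qd': array([-0.07614314, -0.0263664 , -0.15285511,  0.08268624,  0.00845859,
        0.03647037]), 'joint_efforts': array([ 1.62932389e-03, -5.70950139e+01, -5.01942158e+01, -3.18753041e-05,
        8.10801052e-03, -6.90482329e-05]), 'tool_pos': array([ 230.08114823, -553.59714849,  230.31090266]), 'tcp_rot': array([-1.79903366e+02, -7.73467781e-03,  2.25621197e+01]), 'ft_force': array([-0.21292676, -0.02208262, -0.10030761]), 'wrist_torque': array([-0.03912378, -0.05136741,  0.0327074 ]), 'finger_gap': 85.3639137109593} 18.700000000000003
pics
```

View pics/scene0.png

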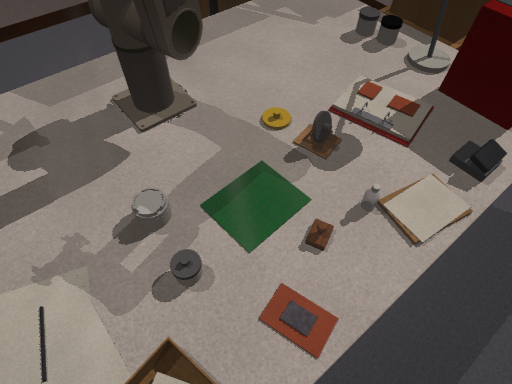

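View pics/top0.png

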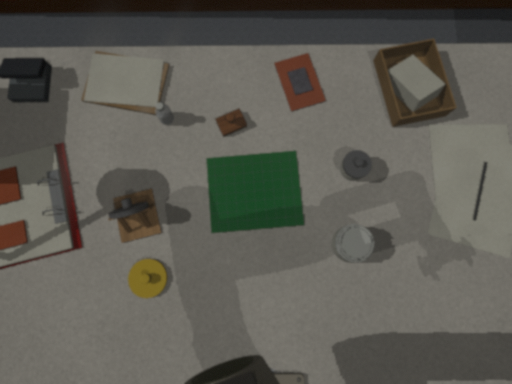

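Candidates: the grey lid in the easel (top 133,208; scene 321,127), the yellow look-alike (top 147,277, leave it) and the small closed tub's lid (top 357,163, leave it). The open tub is at top (355,242) and scene (150,207). Next is a close crop of each.

```bash
python3 - <<'E'
import cv2, numpy as np
t=cv2.imread("pics/top0.png");s=cv2.imread("pics/scene0.png")
def c(im,u,v):
    k=cv2.resize(im[v:v+60,u:u+80],(400,300),interpolation=cv2.INTER_CUBIC)
    k=np.clip(k*1.8,0,255).astype(np.uint8)
    for i in range(0,80,10): cv2.putText(k,str(u+i),(i*5,8),0,.3,(0,255,255),1); cv2.line(k,(i*5,8),(i*5,14),(0,255,255),1)
    for i in range(0,60,10): cv2.putText(k,str(v+i),(0,i*5+4),0,.3,(0,255,255),1)
    return k
cv2.imwrite("pics/crops.png",np.vstack([np.hstack([c(t,95,182),c(t,315,215)]),np.hstack([c(s,280,100),c(s,110,178)])]))
E
```

```text
(no output)
```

View pics/crops.png

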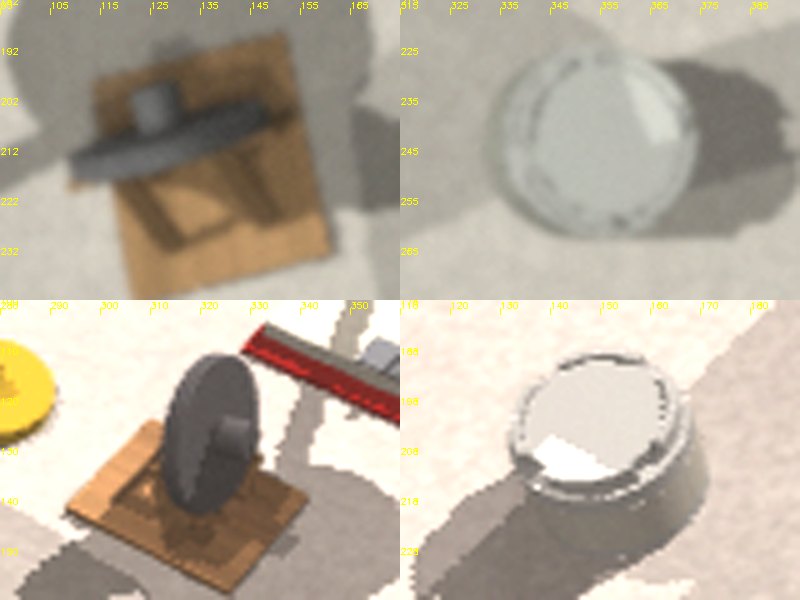

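The crops confirm the grey lid in the easel, with its knob facing away from the robot at top (126,200). The open tub's notched neck is centred at about top (355,243) and scene (150,203). Next I compute the poses.

```bash
cat > h.py <<'E'
import numpy as np
from bench import *
from scipy.optimize import least_squares
from scipy.spatial.transform import Rotation as Ro
def proj(n,X):
    p=camera_params(n); c=np.atleast_2d(X)@np.array(p["R"]).T+np.array(p["t"]).ravel()
    return np.c_[p["fx"]*c[:,0]/c[:,2]+p["cx"],p["fy"]*c[:,1]/c[:,2]+p["cy"]]
def plane(n,uv,z):
    p=camera_params(n);R=np.array(p["R"]);C=-R.T@np.array(p["t"]).ravel()
    d=R.T@np.array([(uv[0]-p["cx"])/p["fx"],(uv[1]-p["cy"])/p["fy"],1]); return C+d*(z-C[2])/d[2]
def wristcam(s):
    T=np.array(camera_params("wrist")["tool_from_camera"]); R=Ro.from_euler("xyz",s["tcp_rot"],degrees=True).as_matrix()
    return R@T[:3,:3], R@T[:3,3]+s["tool_pos"]
def wplane(s,uv,z):
    p=camera_params("wrist");R,C=wristcam(s); d=R@np.array([(uv[0]-p["cx"])/p["fx"],(uv[1]-p["cy"])/p["fy"],1]); return C+d*(z-C[2])/d[2]
def wproj(s,X):
    p=camera_params("wrist");R,C=wristcam(s); c=(np.atleast_2d(X)-C)@R
    return np.c_[p["fx"]*c[:,0]/c[:,2]+p["cx"],p["fy"]*c[:,1]/c[:,2]+p["cy"]]
def rows(P,R,s=None,n=None):
    """delta from the measured pose: rotation vector (tool) first, then shift in the final tool axes"""
    s=s or sense(); R0=Ro.from_euler("xyz",s["tcp_rot"],degrees=True).as_matrix()
    rv=Ro.from_matrix(R0.T@R).as_rotvec()
    print("rotvec",rv.round(3),"deg",np.degrees(np.linalg.norm(rv)).round(1),"shift start axes",(R0.T@(P-s["tool_pos"])).round(1),"final axes",(R.T@(P-s["tool_pos"])).round(1))
E
python3 - <<'E'
from h import *
loc=np.array([[60,52,6],[60,-52,6],[-60,-52,6],[-60,52,6]])
top=np.array([[113.4,197.6],[151.6,188.6],[161.4,232.4],[121,241.6]])
for t in top: print(plane("top",t,6).round(1))
sc=np.array([[326,158.4],[293.6,142],[310,124],[341.6,139]])
for t in sc: print("s",plane("scene",t,6).round(1))
def E(q):
    c,s=np.cos(q[2]),np.sin(q[2]); return loc@np.array([[c,s,0],[-s,c,0],[0,0,1]])+[q[0],q[1],0]
r=least_squares(lambda q:(proj("top",E(q))-top).ravel(),[520,250,.2]); print(r.x,np.degrees(r.x[2]),r.cost)
q=r.x; print("scene easel pred",proj("scene",E(q)).round(1))
h=np.array([np.cos(q[2]),np.sin(q[2]),0]);zl=h*np.cos(np.radians(20))+[0,0,np.sin(np.radians(20))]
u=-h*np.sin(np.radians(20))+[0,0,np.cos(np.radians(20))];w=np.cross(u,zl)
O=np.array([q[0],q[1],64])
P=np.array([O+zl*34,O+48.5*w+6*zl,O-48.5*w+6*zl,O+48.5*u+6*zl,O-48.5*u+6*zl]); 
print("knob end, sides, top, bottom\n",proj("top",P).round(1).tolist(),proj("scene",P).round(1).tolist())
f=lambda X:np.r_[proj("top",X)[0]-[354.8,243],proj("scene",X)[0]-[150,202.8]]
r=least_squares(f,[450,-250,72]);print("tub",r.x,r.fun, plane("top",[354.8,243],72))
for c in ([208,156],[297,151],[303,227],[212,233]): print("mat",plane("top",c,3).round())
for c in ([357,163],): print("small",plane("top",c,85).round())
E
```

```text
[537.3 376.    6. ]
[560.5 277.2   6. ]
[446.1 247.1   6. ]
[423.3 349.5   6. ]
s [567.3 275.7   6. ]
s [454.3 245.3   6. ]
s [427.7 344.8   6. ]
s [540.8 375.5   6. ]
[4.91845044e+02 3.12452206e+02 2.35067635e-01] 13.468383371081801 0.8553959925514478
scene easel pred [[341.3 138.3]
 [324.8 157.4]
 [292.3 140.1]
 [309.6 122.4]]
knob end, sides, top, bottom
 [[125.9, 198.5], [109.5, 214.3], [148.6, 204.8], [124.2, 213.7], [133.6, 205.7]] [[329.6, 127.5], [329.5, 117.6], [313.2, 135.0], [319.2, 112.4], [323.7, 139.1]]
tub [ 413.88637237 -232.51959053   55.88646881] [-0.27862308 -0.12559164 -0.32553554  0.01539661] [ 412.75707011 -229.18483697   72.        ]
mat [648. 131.   3.]
mat [ 660. -106.    3.]
mat [ 458. -116.    3.]
mat [444. 118.   3.]
small [ 605. -242.   85.]
```

Call:
{"fn": "servo_tool", "kwargs": {"motion": [[85,29,-33,0,0,0,0],[85,29,-33,0,0,0,0],[85,29,-33,0,0,0,0],[85,29,-33,0,0,0,0],[85,29,-33,0,0,0,0],[85,29,-33,0,0,0,0],[85,29,-33,0,0,0,0],[85,0,0,0,0,0,0]]}}

```text
time: 0.9
tool_pos: [329.6, -250.6, 224.8]
tcp_rot: [-179.3, -0.0, 22.3]
ft_force: [-0.2, -0.3, 0.4]
finger_gap: 85.2
```

```bash
python3 - <<'E'
from h import *
import cv2,json
s=sense(); im=snapshot("wrist"); cv2.imwrite("pics/w1.png",im)
json.dump({k:np.array(s[k]).tolist() for k in("tool_pos","tcp_rot")},open("s1.json","w"))
print(s["tool_pos"],s["tcp_rot"],s["time"],s["joint_pos"].round(1)); c=wproj(s,[413,-230,72])[0]; print(c)
u,v=[int(max(0,x)) for x in c-[75,60]]
k=cv2.resize(im[v:v+120,u:u+150],None,fx=5,fy=5,interpolation=cv2.INTER_CUBIC)
k=np.clip(k*1.3,0,255).astype(np.uint8)
for i in range(0,150,20): cv2.putText(k,str(u+i),(i*5,8),0,.35,(0,0,255),1)
for i in range(0,120,20): cv2.putText(k,str(v+i),(0,i*5+4),0,.35,(0,0,255),1)
cv2.imwrite("pics/w1c.png",k)
E
```

```text
[ 329.55000061 -250.61310117  224.77539646] [-1.79321571e+02 -1.22059836e-02  2.23328490e+01] 0.9 [-44.6 -21.9 112.9   0.3  89.6  23.1]
[269.27524212  79.88870903]
```

View pics/w1c.png

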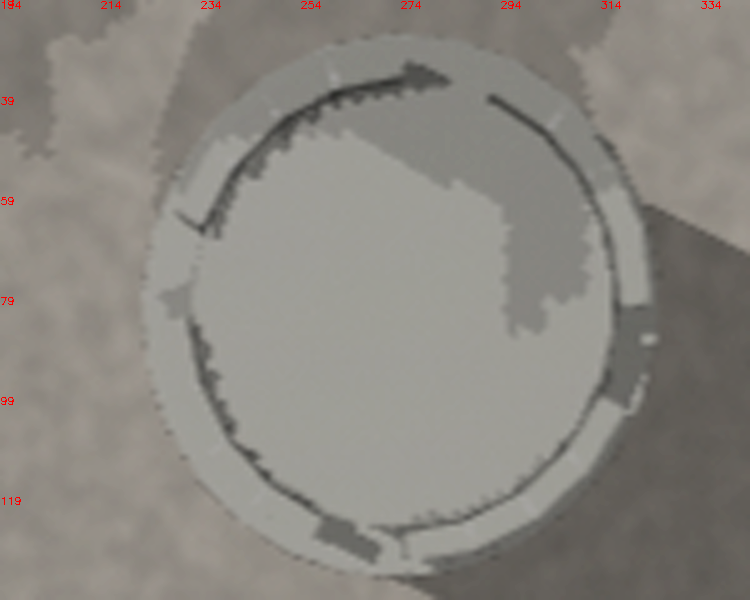

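The crop shows the open tub's rim ring with four notches: right (630,355 in the crop), bottom (350,535), left (185,275) and top (468,85). I convert these to centre and phase, and work out the lid approach.

```bash
cat >> h.py <<'E'
q=np.radians(13.5);h=np.array([np.cos(q),np.sin(q),0]);up=np.array([0,0,1.]);ca,sa=np.cos(np.radians(20)),np.sin(np.radians(20))
zl=h*ca+up*sa;u=-h*sa+up*ca;w=np.cross(up,h)
O=np.array([493.5,311.8,64])
def tool(a):  # tool z tilted a deg toward the robot from straight down, tool x ~ -h
    a=np.radians(a); z=-np.sin(a)*h-np.cos(a)*up; y=w; return np.c_[np.cross(y,z),y,z]
E
python3 - <<'E'
from h import *
import json
s={k:np.array(v) for k,v in json.load(open("s1.json")).items()}
cr=np.array([[335,95],[270,140],[203,230],[190,320],[230,440],[300,495],[395,527],[480,512],[570,455],[612,380],[613,290],[590,200],[545,130],[490,97]])
f=lambda c:np.array(c)/5+[194,19.9-0.9]
for z in(69,72):
    P=np.array([wplane(s,f(c),z) for c in cr])
    r=least_squares(lambda q:np.hypot(P[:,0]-q[0],P[:,1]-q[1])-q[2],[413,-230,40],loss="soft_l1");print(z,r.x,np.abs(r.fun).max())
C=r.x[:2]
for n,e in dict(right=[(632,305),(622,403)],bot=[(322,525),(388,545)],left=[(192,225),(172,300)],top=[(440,82),(492,92)]).items():
    print(n,[round(np.degrees(np.arctan2(*(wplane(s,f(c),71)[:2]-C)[::-1])),1) for c in e])
R=tool(30); print(R.round(3)); P=O+20*zl
print("grasp",P,"pre"); rows(P-100*R[:,2],R)
R2=tool(0); print("vertical above:"); rows(np.array([560,325,225.]),R2)
E
```

```text
69 [ 413.81121448 -235.09230113   36.66719403] 1.2444024435496246
72 [ 413.58858672 -235.00985245   36.29824973] 1.2302573854966354
right [np.float64(-65.8), np.float64(-89.0)]
bot [np.float64(-179.0), np.float64(-160.9)]
left [np.float64(90.9), np.float64(109.2)]
top [np.float64(14.2), np.float64(0.6)]
[[-0.842 -0.233 -0.486]
 [-0.202  0.972 -0.117]
 [ 0.5    0.    -0.866]]
grasp [511.77457678 316.18733772  70.84040287] pre
rotvec [ 0.772  0.044 -2.889] deg 171.3 shift start axes [ 434.4 -448.3   71.9] final axes [-345.9  510.3 -121.9]
vertical above:
rotvec [-2.000e-03 -1.600e-02 -2.988e+00] deg 171.2 shift start axes [ 432.9 -446.5    4.3] final axes [-3.594e+02  5.076e+02 -2.000e-01]
```

Call:
{"fn": "servo_tool", "kwargs": {"motion": [[85,33.3,-34.3,0,0,0,0],[85,33.3,-34.3,0,0,0,0],[85,33.3,-34.3,0,0,0,0],[85,33.3,-34.3,0,0,0,0],[85,33.3,-34.3,0,0,0,0],[85,33.3,-34.3,0,0,0,0],[85,33.3,-34.3,0,0,0,0],[85,33.3,-34.3,0,0,0,0],[85,33.3,-34.3,0,0,0,0],[85,33.3,-34.3,0,0,0,0]]}}

```text
time: 1.95
tool_pos: [517.4, 190.5, 224.8]
tcp_rot: [-179.8, 0.2, 21.0]
ft_force: [1.2, -0.8, 0.5]
finger_gap: 84.7
```

Call:
{"fn": "servo_tool", "kwargs": {"motion": [[85,33.3,-34.3,0,0,0,0],[85,33.3,-34.3,0,0,0,0],[85,33.3,-34.3,0,0,0,0],[85,0,0,0,0,0,-0.149],[85,0,0,0,0,0,-0.149],[85,0,0,0,0,0,-0.149],[85,0,0,0,0,0,-0.149],[85,0,0,0,0,0,-0.149],[85,0,0,0,0,0,-0.149],[85,0,0,0,0,0,-0.149]]}}

```text
time: 2.95
tool_pos: [584.6, 322.6, 208.6]
tcp_rot: [-179.1, 0.6, 81.2]
ft_force: [0.5, 0.2, 0.7]
finger_gap: 84.9
```

Call:
{"fn": "servo_tool", "kwargs": {"motion": [[85,0,0,0,0,0,-0.149],[85,0,0,0,0,0,-0.149],[85,0,0,0,0,0,-0.149],[85,0,0,0,0,0,-0.149],[85,0,0,0,0,0,-0.149],[85,0,0,0,0,0,-0.149],[85,0,0,0,0,0,-0.149],[85,0,0,0,0,0,-0.149],[85,0,0,0,0,0,-0.149],[85,0,0,0,0,0,-0.149]]}}

```text
time: 3.95
tool_pos: [594.2, 307.6, 198.0]
tcp_rot: [-178.8, -1.2, 167.1]
ft_force: [0.1, -0.4, -0.4]
finger_gap: 84.9
```

```bash
python3 - <<'E'
from h import *
import cv2
s=sense(); print(s["tool_pos"],s["tcp_rot"],s["joint_pos"].round(1),s["time"])
R=tool(30); P=O+20*zl; rows(P-100*R[:,2],R)
im=snapshot("wrist")
for X in (O+zl*34,O+48.5*w+12*zl,O-48.5*w+12*zl,O+48.5*u+12*zl):
    p=wproj(s,X)[0]; print(p.round()); cv2.circle(im,tuple(int(a) for a in p),2,(0,0,255),-1)
cv2.imwrite("pics/w2.png",im)
E
```

```text
[594.20360755 307.55322195 198.04859823] [-178.81534965   -1.17736679  167.14256121] [ 23.1  20.6  73.4  -0.3  87.6 -54. ] 3.95
rotvec [ 0.105  0.489 -0.453] deg 38.7 shift start axes [36.6 13.1 41.1] final axes [ 4.1 27.6 49.2]
[250. 102.]
[294.  48.]
[185. 106.]
[223.  47.]
```

View pics/w2.png

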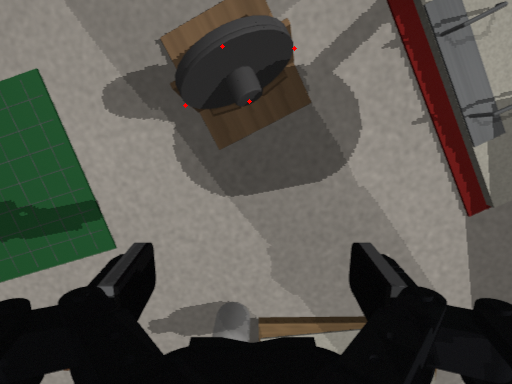

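```bash
python3 - <<'E'
from h import *
s=dict(tool_pos=np.array([594.2036,307.5532,198.0486]),tcp_rot=np.array([-178.81535,-1.17737,167.14256]))
E=O*[1,1,0]
for a,b in((60,52),(60,-52),(-60,-52),(-60,52)): print(wproj(s,E+h*a+w*b+6*up)[0].round(1))
print("easel corner seen",wplane(s,(221,148),6),wplane(s,(310,104),6),"pred",E+h*60-w*52,E+h*60+w*52)
print(wplane(s,(247,92),64+34*sa),O+zl*34)
s=sense();print(s["tool_pos"],s["tcp_rot"],s["qd"].round(2))
E
```

```text
[311.7 105.6]
[218.6 152.1]
[159.9  38.8]
[258.2 -16.6]
easel corner seen [560.41853614 278.70944409   6.        ] [537.81212994 375.05819322   6.        ] pred [563.98135414 275.24348597   0.        ] [539.7030363  376.36995769   0.        ]
[516.92421329 318.63334997  75.62868487] [524.56678052 319.25847412  75.62868487]
[594.23871851 307.28900383 197.83960296] [-178.81091203   -1.20014182  167.69682626] [ 0.38 -0.16  0.21  0.12  0.1  18.2 ]
```

Call:
{"fn": "servo_tool", "kwargs": {"motion": [[85,0,0,0,0.021,0.098,-0.09],[85,0,0,0,0.021,0.098,-0.09],[85,0,0,0,0.021,0.098,-0.09],[85,0,0,0,0.021,0.098,-0.09],[85,0,0,0,0.021,0.098,-0.09],[85,0,0,0,0,0,0]]}}

```text
time: 4.6
tool_pos: [594.7, 298.9, 187.3]
tcp_rot: [-179.9, -31.9, -166.5]
ft_force: [-0.3, 0.0, -2.3]
finger_gap: 85.2
```

```bash
sed -i 's/^O=.*/O=np.array([488.8,310.7,64])/' h.py; python3 - <<'E'
from h import *
s=sense(); print(s["tool_pos"],s["tcp_rot"],s["joint_pos"].round(1),s["time"])
R=tool(30); P=O+23*zl; rows(P-60*R[:,2],R)
E
```

```text
[594.68133126 298.92047589 187.29267791] [-179.8980855   -31.87554957 -166.5020297 ] [ 20.3  53.7  34.    4.2 123.9 -81.8] 4.6
rotvec [-0.002 -0.033 -0.   ] deg 1.9 shift start axes [ 7.8 36.3 79.5] final axes [10.4 36.2 79.3]
```

Call:
{"fn": "servo_tool", "kwargs": {"motion": [[85,4,12,26,0,-0.015,0],[85,4,12,26,0,-0.015,0],[85,3,12,26,0,0,0],[85,0,0,0,0,0,0]]}}

```text
time: 5.0
tool_pos: [540.0, 319.5, 120.0]
tcp_rot: [-179.4, -29.6, -168.0]
ft_force: [-0.9, -1.0, -0.2]
finger_gap: 84.9
```

```bash
python3 - <<'E'
from h import *
import cv2
s=sense(); print(s["tool_pos"],s["tcp_rot"],s["joint_pos"].round(1),s["time"])
R=tool(30); P=O+23*zl; rows(P,R)
im=snapshot("wrist")
for X in (O+zl*34,O+48.5*w+12*zl,O-48.5*w+12*zl,O+48.5*u+12*zl,O+48.5*u):
    p=wproj(s,X)[0]; print(p.round()); cv2.circle(im,tuple(int(a) for a in p),2,(0,0,255),-1)
cv2.imwrite("pics/w3.png",im)
E
```

```text
[540.01997502 319.49732818 119.95295861] [-179.3770223   -29.59493449 -168.0031143 ] [ 23.1  45.   53.4   5.2 110.8 -78.5] 5.0
rotvec [ 0.002  0.007 -0.023] deg 1.4 shift start axes [ 2.6  3.2 56.8] final axes [ 2.2  3.4 56.8]
[257. 223.]
[330. 191.]
[182. 195.]
[256. 142.]
[255. 126.]
```

View pics/w3.png

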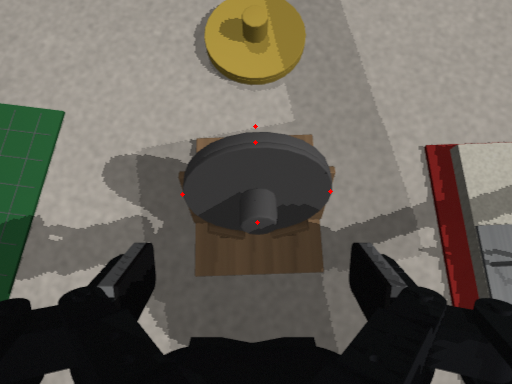

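The overlay matches: the knob end is seen at about (258,222) against (257,223) predicted, and the rim sides at (182,195) and (331,188). The grasp is next.

Call:
{"fn": "servo_tool", "kwargs": {"motion": [[85,1,1.5,19,0,0,-0.02],[85,1,1.5,19,0,0,0],[85,0,0,17,0,0,0],[85,0,0,0,0,0,0],[20,0,0,0,0,0,0],[20,0,0,0,0,0,0],[20,0,0,0,0,0,0],[20,0,0,0,0,0,0],[20,0,0,0,0,0,0],[20,0,0,0,0,0,0]], "force": 50}}

```text
time: 6.05
tool_pos: [528.5, 314.4, 92.4]
tcp_rot: [180.0, -27.4, -167.6]
ft_force: [-0.2, -0.8, -0.1]
finger_gap: 20.0
```

```bash
python3 - <<'E'
from h import *
s=sense(); print(s["tool_pos"],s["tcp_rot"],s["finger_gap"],s["ft_force"],s["time"])
rows(O+23*zl,tool(30))
R=Ro.from_euler("xyz",s["tcp_rot"],degrees=True).as_matrix(); print("u in tool",R.T@u,"zl in tool",R.T@zl)
E
```

```text
[528.46927381 314.40091562  92.36518008] [ 179.99234129  -27.35634732 -167.61736576] 19.989751647498622 [-0.17404629 -0.81289096 -0.14311772] 6.05
rotvec [ 0.009  0.046 -0.017] deg 2.9 shift start axes [ 6.5  5.3 26.4] final axes [ 5.2  5.7 26.7]
u in tool [ 0.73552341 -0.006579   -0.67746736] zl in tool [-0.67727789  0.01842277 -0.73549661]
```

Call:
{"fn": "servo_tool", "kwargs": {"motion": [[85,0,0,0,0,0.04,-0.02],[85,0,0,0,0,0,0],[85,0,0,0,0,0,0],[85,0,0,0,0,0,0],[85,5,5,0,0,0,0],[85,0,0,0,0,0,0],[85,0,0,0,0,0,0]]}}

```text
time: 6.75
tool_pos: [522.2, 319.1, 95.1]
tcp_rot: [179.4, -29.6, -166.3]
ft_force: [-0.5, -0.3, -0.1]
finger_gap: 85.0
```

Call:
{"fn": "servo_tool", "kwargs": {"motion": [[85,0,0,14,0,0,0],[85,0,0,0,0,0,0],[85,0,0,12,0,0,0],[85,0,0,0,0,0,0],[85,0,0,0,0,0,0]]}}

```text
time: 7.25
tool_pos: [510.6, 316.9, 74.7]
tcp_rot: [179.4, -29.4, -166.3]
ft_force: [-0.1, 0.3, 0.7]
finger_gap: 84.9
```

```bash
python3 - <<'E'
from h import *
s=sense(); print(s["tool_pos"],s["tcp_rot"],s["finger_gap"],s["ft_force"],s["time"])
rows(O+23*zl,tool(30))
E
```

```text
[510.5917002  316.91180732  74.66819823] [ 179.37197268  -29.37126749 -166.2920385 ] 84.89670370593308 [-0.11323216  0.28547755  0.71630702] 7.25
rotvec [0.009 0.011 0.003] deg 0.8 shift start axes [-0.5 -1.   2.9] final axes [-0.5 -1.   2.9]
```

Call:
{"fn": "servo_tool", "kwargs": {"motion": [[85,0,-1,3,0,0,0],[85,0,0,0,0,0,0],[10,0,0,0,0,0,0],[10,0,0,0,0,0,0],[10,0,0,0,0,0,0],[10,0,0,0,0,0,0],[10,0,0,0,0,0,0],[10,0,0,0,0,0,0]], "force": 50}}

```text
time: 8.05
tool_pos: [511.2, 316.1, 74.3]
tcp_rot: [179.3, -29.2, -166.3]
ft_force: [0.4, -0.2, 0.1]
finger_gap: 21.5
```

```bash
python3 - <<'E'
from h import *
s=sense(); print(s["tool_pos"],s["tcp_rot"],s["finger_gap"],s["ft_force"],s["wrist_torque"],s["time"])
rows(O+23*zl,tool(30)); R=Ro.from_euler("xyz",s["tcp_rot"],degrees=True).as_matrix(); print(R.T@u,R.T@up)
E
```

```text
[511.23920483 316.08277165  74.25970508] [ 179.3288144   -29.16850624 -166.29464329] 21.45756339178998 [ 0.40429205 -0.16360001  0.09079541] [ 0.02384739 -0.22128765  0.00069207] 8.05
rotvec [0.01  0.014 0.003] deg 1.0 shift start axes [ 0.1 -0.   2.8] final axes [0.1 0.  2.8]
[ 0.75663386  0.0088849  -0.65377845] [ 0.48737977  0.01022866 -0.8731302 ]
```

Call:
{"fn": "servo_tool", "kwargs": {"motion": [[10,0,0,0,0,0,0],[10,0,0,0,0,0,0]]}}

```text
time: 8.25
tool_pos: [511.2, 316.1, 74.2]
tcp_rot: [179.3, -29.2, -166.3]
ft_force: [-0.9, 0.8, 0.6]
finger_gap: 21.3
```

```bash
python3 - <<'E'
from h import *
import cv2
im=snapshot("wrist"); cv2.imwrite("pics/w4.png",cv2.resize(im[130:384,120:390],None,fx=2,fy=2))
E
```

```text
(no output)
```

View pics/w4.png

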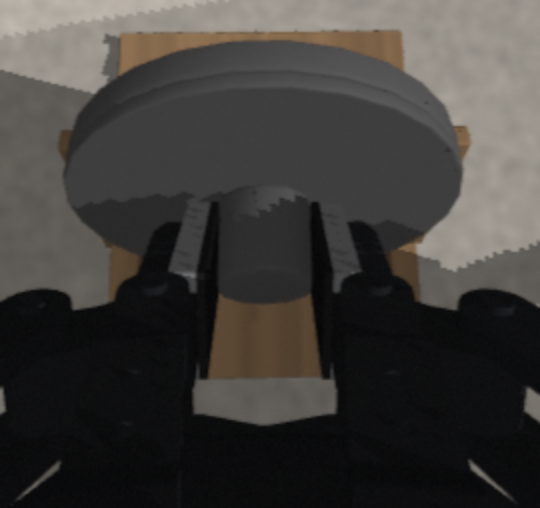

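The fingers straddle the knob (crop 265,240). Now I lift it along the easel's back board.

Call:
{"fn": "servo_tool", "kwargs": {"motion": [[10,11,0,-11,0,0,0],[10,11,0,-11,0,0,0],[10,11,0,-11,0,0,0],[10,11,0,-11,0,0,0],[10,11,0,-13,0,0,0],[10,14,0,-26,0,0,0],[10,14,0,-26,0,0,0],[10,14,0,-26,0,0,0],[10,14,0,-26,0,0,0],[10,0,0,0,0,0,0]], "force": 60}}

```text
time: 9.3
tool_pos: [490.5, 308.8, 285.1]
tcp_rot: [179.3, -29.0, -166.3]
ft_force: [0.9, -0.1, 0.4]
finger_gap: 20.4
```

```bash
python3 - <<'E'
from h import *
import cv2
s=sense();print(s["tool_pos"],s["tcp_rot"],s["ft_force"],s["time"])
rows(np.array([540,200,200]),tool(30))
a=snapshot("wrist"); b=snapshot("scene")
a=cv2.resize(a,(400,300)); c=np.clip(proj("scene",s["tool_pos"])[0],60,450).astype(int); b=cv2.resize(b[max(0,c[1]-60):c[1]+60,c[0]-80:c[0]+80],(400,300))
cv2.imwrite("pics/w5.png",np.hstack([a,b]))
E
```

```text
[490.46978775 308.81929665 285.10766876] [ 179.31563615  -28.9843494  -166.25502847] [ 0.89170487 -0.10004403  0.35784483] 9.3
rotvec [0.01  0.018 0.004] deg 1.2 shift start axes [ -60.7 -118.2   62.3] final axes [ -62.3 -117.4   62.3]
```

View pics/w5.png

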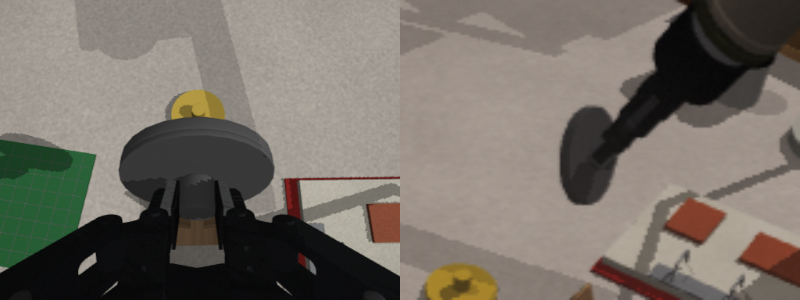

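The lid is held at the knob and clear of the easel. Now I turn it knob-up (−70° about tool y).

Call:
{"fn": "servo_tool", "kwargs": {"motion": [[10,0,0,0,0,-0.135,0],[10,0,0,0,0,-0.135,0],[10,0,0,0,0,-0.135,0],[10,0,0,0,0,-0.135,0],[10,0,0,0,0,-0.135,0],[10,0,0,0,0,-0.135,0],[10,0,0,0,0,-0.135,0],[10,0,0,0,0,-0.135,0],[10,0,0,0,0,0,0],[10,0,0,0,0,0,0]]}}

```text
time: 10.4
tool_pos: [479.5, 302.3, 246.9]
tcp_rot: [-180.0, 32.2, -166.4]
ft_force: [0.2, 0.2, 0.4]
finger_gap: 20.9
```

```bash
python3 - <<'E'
from h import *
s=sense();print(s["tool_pos"],s["tcp_rot"],s["joint_pos"].round(1),s["time"])
rows(np.array([590,10,120]),tool(-41))
E
```

```text
[479.5473409  302.34358769 246.9226409 ] [-179.95866867   32.18122992 -166.42272132] [ 33.9 -26.5 119.7 -12.8  56.9 -65.5] 10.4
rotvec [ 0.    -0.154  0.001] deg 8.8 shift start axes [  34.8 -310.   128.3] final axes [  53.7 -310.1  121.5]
```

Call:
{"fn": "servo_tool", "kwargs": {"motion": [[10,4,-34.5,12,0,0,0],[10,4,-34.5,12,0,0,0],[10,4,-34.5,12,0,0,0],[10,4,-34.5,12,0,0,0],[10,4,-34.5,12,0,0,0],[10,4,-34.5,12,0,0,0],[10,4,-34.5,12,0,0,0],[10,4,-34.5,12,0,-0.075,0],[10,4,-34.5,12,0,-0.075,0],[10,0,0,0,0,0,0]]}}

```text
time: 11.4
tool_pos: [600.2, -0.1, 153.2]
tcp_rot: [179.4, 40.7, -166.4]
ft_force: [-0.4, 1.1, -1.8]
finger_gap: 20.8
```

```bash
python3 - <<'E'
from h import *
import cv2
s=sense();print(s["tool_pos"],s["tcp_rot"],s["joint_pos"].round(1),s["time"],s["ft_force"])
rows(np.array([590,10,60]),tool(-41))
b=snapshot("scene"); b2=snapshot("top")
def cr(n,b):
    c=proj(n,s["tool_pos"])[0].astype(int); return cv2.resize(b[c[1]-45:c[1]+45,c[0]-60:c[0]+60],(400,300),interpolation=cv2.INTER_CUBIC)
cv2.imwrite("pics/w6.png",np.hstack([cr("scene",b),cr("top",b2)]))
E
```

```text
[ 6.00201618e+02 -7.58253920e-02  1.53194334e+02] [ 179.44865097   40.66500283 -166.3770021 ] [ -17.   -21.5  129.7   31.9   40.1 -139.7] 11.4 [-0.43304187  1.12596786 -1.75487288]
rotvec [ 0.011 -0.006  0.002] deg 0.7 shift start axes [66.4 11.6 65.9] final axes [66.9 12.2 65.4]
```

View pics/w6.png

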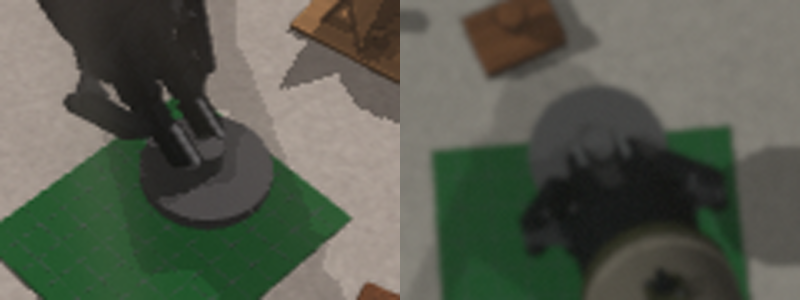

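The lid is about level over the mat. I yaw the tool to bring joint 6 back from its limit, then lower.

Call:
{"fn": "servo_tool", "kwargs": {"motion": [[10,0,0,0,0.078,0,0.09],[10,0,0,0,0.078,0,0.09],[10,0,0,0,0,0,0],[10,16.5,0,13,0,0,0],[10,16.5,0,13,0,0,0],[10,16.5,0,13,0,0,0],[10,16.5,0,13,0,0,0],[10,0,0,0,0,0,0],[10,0,0,0,0,0,0]]}}

```text
time: 12.4
tool_pos: [594.1, 10.3, 84.8]
tcp_rot: [179.9, 40.7, -174.9]
ft_force: [-0.4, -0.4, 0.7]
finger_gap: 20.7
```

```bash
python3 - <<'E'
from h import *
s=sense();print(s["tool_pos"],s["tcp_rot"],s["joint_pos"].round(1),s["time"],s["ft_force"])
E
```

```text
[594.13480809  10.31979724  84.78146442] [ 179.91143763   40.65000863 -174.9303706 ] [ -10.   -17.2  134.6   24.    24.9 -123.6] 12.4 [-0.37595456 -0.43496021  0.73276392]
```

Call:
{"fn": "servo_tool", "kwargs": {"motion": [[10,8,0,10,0,0,0],[10,8,0,10,0,0,0],[10,8,0,10,0,0,0],[10,0,0,0,0,0,0],[10,0,0,0,0,0,0]]}}

```text
time: 12.9
tool_pos: [604.3, 11.6, 57.4]
tcp_rot: [-179.8, 41.4, -174.2]
ft_force: [-0.5, -0.3, -0.6]
finger_gap: 20.6
```

```bash
python3 - <<'E'
from h import *
s=sense();print(s["tool_pos"],s["tcp_rot"],s["joint_pos"].round(1),s["time"],s["ft_force"])
E
```

```text
[604.31926078  11.58085298  57.35017462] [-179.79388971   41.38049572 -174.20878642] [  -9.9  -11.4  133.9   31.    19.9 -131.3] 12.9 [-0.45198213 -0.27760282 -0.59324055]
```

Call:
{"fn": "servo_tool", "kwargs": {"motion": [[10,8,0,6,0,0,0],[10,8,0,6,0,0,0],[10,0,0,0,0,0,0],[10,4,0,3,0,0,0],[10,0,0,0,0,0,0],[10,0,0,0,0,0,0]]}}

```text
time: 13.5
tool_pos: [606.0, 11.0, 42.7]
tcp_rot: [-179.6, 42.1, -173.8]
ft_force: [-0.4, -0.8, -2.0]
finger_gap: 20.8
```

```bash
python3 - <<'E'
from h import *
s=sense();print(s["tool_pos"],s["tcp_rot"],s["joint_pos"].round(1),s["time"],s["ft_force"])
E
```

```text
[606.02885199  10.96233193  42.69109547] [-179.55524588   42.09669104 -173.84485518] [ -10.1   -9.   134.2   37.6   17.2 -138.5] 13.5 [-0.42282615 -0.83602349 -1.99577648]
```

Call:
{"fn": "servo_tool", "kwargs": {"motion": [[10,0,0,0,0.04,0,0.045],[10,0,0,0,0.04,0,0.045],[10,0,0,0,0,0,0],[10,3.5,0,4,0,0,0],[10,0,0,0,0,0,0],[10,0,0,0,0,0,0]]}}

```text
time: 14.1
tool_pos: [606.8, 10.5, 38.3]
tcp_rot: [-179.4, 42.1, -179.1]
ft_force: [0.2, -0.0, -0.3]
finger_gap: 20.8
```

```bash
python3 - <<'E'
from h import *
s=sense();print(s["tool_pos"],s["tcp_rot"],s["joint_pos"].round(1),s["time"],s["ft_force"])
E
```

```text
[606.7653863   10.54090946  38.27243748] [-179.39610303   42.08455845 -179.09043686] [  -6.5   -8.3  134.2   19.7   12.9 -114.7] 14.1 [ 0.21517846 -0.00779847 -0.34977908]
```

Call:
{"fn": "servo_tool", "kwargs": {"motion": [[10,3,0,3,0,0,0],[10,0,0,0,0,0,0],[10,3,0,3,0,0,0],[10,0,0,0,0,0,0]]}}

```text
time: 14.5
tool_pos: [606.0, 9.8, 28.6]
tcp_rot: [-179.4, 42.0, -179.1]
ft_force: [0.1, 0.1, -1.4]
finger_gap: 20.9
```

Call:
{"fn": "servo_tool", "kwargs": {"motion": [[10,1.5,0,1.5,0,0,0],[10,0,0,0,0,0,0],[10,0,0,0,0,0,0]]}}

```text
time: 14.8
tool_pos: [606.2, 9.6, 26.5]
tcp_rot: [-179.4, 42.1, -179.1]
ft_force: [0.3, -0.5, 0.7]
finger_gap: 20.7
```

Call:
{"fn": "servo_tool", "kwargs": {"motion": [[10,0.8,0,1,0,0,0],[10,0,0,0,0,0,0],[10,0,0,0,0,0,0]]}}

```text
time: 15.1
tool_pos: [607.0, 9.6, 26.1]
tcp_rot: [-179.4, 42.2, -179.1]
ft_force: [-0.8, -0.8, -0.4]
finger_gap: 20.6
```

Call:
{"fn": "servo_tool", "kwargs": {"motion": [[10,0.8,0,1,0,0,0],[10,0,0,0,0,0,0],[10,0,0,0,0,0,0]]}}

```text
time: 15.4
tool_pos: [607.9, 9.5, 25.8]
tcp_rot: [-179.4, 42.3, -179.1]
ft_force: [-1.6, 0.0, 2.0]
finger_gap: 20.5
```

Call:
{"fn": "servo_tool", "kwargs": {"motion": [[10,0.8,0,1,0,0,0],[10,0,0,0,0,0,0],[10,0,0,0,0,0,0]]}}

```text
time: 15.7
tool_pos: [609.0, 9.4, 25.7]
tcp_rot: [-179.3, 42.4, -179.1]
ft_force: [-1.1, -0.1, 3.3]
finger_gap: 20.7
```

Contact is found. Now I release and back off.

Call:
{"fn": "servo_tool", "kwargs": {"motion": [[60,0,0,0,0,0,0],[60,0,0,0,0,0,0],[60,0,0,0,0,0,0],[60,0,0,0,0,0,0],[60,0,0,-12,0,0,0],[60,0,0,-25,0,0,0],[60,0,0,-35,0,0,0],[60,0,0,-35,0,0,0],[60,0,0,-35,0,0,0],[60,0,0,0,0,0,0]]}}

```text
time: 16.7
tool_pos: [533.9, 9.2, 141.7]
tcp_rot: [-179.2, 41.2, -179.1]
ft_force: [0.8, 0.2, 0.8]
finger_gap: 60.0
```

Call:
{"fn": "servo_tool", "kwargs": {"motion": [[85,0,0,0,0,0.14,0],[85,0,0,0,0,0.14,0],[85,0,0,0,0,0.14,0],[85,0,0,0,0,0.14,0],[85,0,0,0,0,0.14,0],[85,0,0,0,0,0,0],[85,0,0,0,0,0,0]]}}

```text
time: 17.4
tool_pos: [525.2, 10.1, 126.6]
tcp_rot: [-179.4, -1.2, -179.7]
ft_force: [0.5, 0.9, 0.3]
finger_gap: 84.6
```

```bash
python3 - <<'E'
from h import *
import cv2,json
s=sense();print(s["tool_pos"],s["tcp_rot"],s["joint_pos"].round(1),s["time"],s["ft_force"])
im=snapshot("wrist");t=snapshot("top")
json.dump({k:np.array(s[k]).tolist() for k in("tool_pos","tcp_rot")},open("s2.json","w"))
c=proj("top",[608,10,15])[0].astype(int);print(c)
a=cv2.resize(im,(560,420)); b=cv2.resize(t[c[1]-60:c[1]+60,c[0]-32:c[0]+32],(224,420))
cv2.imwrite("pics/w7.png",np.hstack([a,b]))
E
```

```text
[525.17124143  10.06253365 126.57887166] [-179.40947859   -1.24502392 -179.66242693] [ -4.    1.5 102.8  -0.7  77.  -94.2] 17.4 [0.51434366 0.87181276 0.32362572]
[253 169]
```

View pics/w7.png

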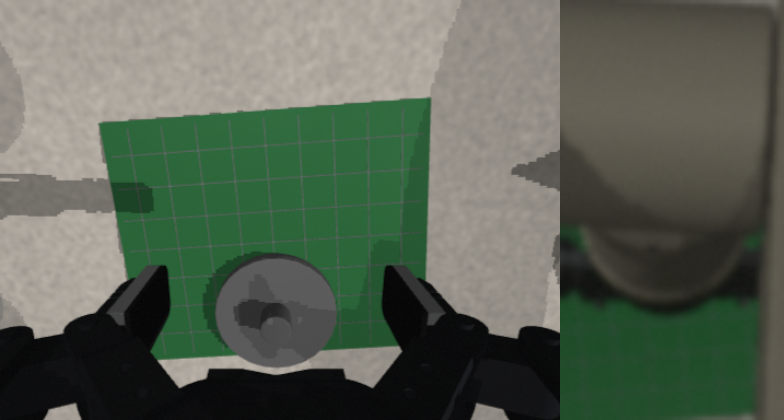

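The lid lies flat on the mat with its knob up, let go; the knob top is at wrist pixel (253,300). Next I measure for the regrasp.

```bash
python3 - <<'E'
from h import *
s=sense(); k=wplane(s,(253.3,299.9),37); d=wplane(s,(252.3,283.4),15); print(k,d)
R=np.diag([-1.,1,-1]); rows(np.array([k[0],k[1],80]),R)
E
```

```text
[607.70749197  10.74274814  37.        ] [605.56780883   9.72876187  15.        ]
rotvec [-0.011 -0.02   0.006] deg 1.3 shift start axes [-84.5   0.7  45.6] final axes [-83.5   0.7  47.3]
```

Call:
{"fn": "servo_tool", "kwargs": {"motion": [[85,-28,0,8,-0.011,-0.02,0.005],[85,-28,0,8,0,0,0],[85,-28,0,8,0,0,0],[85,0,0,0,0,0,0],[85,0,0,0,0,0,0]]}}

```text
time: 18.0
tool_pos: [607.9, 10.3, 108.4]
tcp_rot: [180.0, 1.0, -180.0]
ft_force: [0.8, 0.2, -0.5]
finger_gap: 85.1
```

```bash
python3 - <<'E'
from h import *
s=sense(); print(s["tool_pos"],s["tcp_rot"]); rows(np.array([607,10,20.5]),np.diag([-1.,1,-1]))
E
```

```text
[607.89172393  10.31744889 108.35229428] [ 179.95905141    1.01805097 -179.96597784]
rotvec [0.001 0.018 0.001] deg 1.0 shift start axes [ 2.5 -0.4 87.8] final axes [ 0.9 -0.3 87.9]
```

Call:
{"fn": "servo_tool", "kwargs": {"motion": [[85,0,0,25,0,0.018,0],[85,0,0,25,0,0,0],[85,0,0,20,0,0,0],[85,0,0,0,0,0,0],[85,0,0,10,0,0,0],[85,0,0,0,0,0,0],[85,0,0,0,0,0,0]]}}

```text
time: 18.7
tool_pos: [608.3, 10.3, 38.6]
tcp_rot: [-180.0, 1.1, -180.0]
ft_force: [0.4, 0.3, 0.8]
finger_gap: 85.0
```

```bash
python3 - <<'E'
from h import *
s=sense(); print(s["tool_pos"],s["tcp_rot"],s["ft_force"]); rows(np.array([607,10,20]),np.diag([-1.,1,-1]))
E
```

```text
[608.31357     10.28584698  38.5570768 ] [-179.98722867    1.09858623 -179.95204578] [0.43247979 0.28149618 0.83267669]
rotvec [-0.     0.019  0.001] deg 1.1 shift start axes [ 1.7 -0.3 18.5] final axes [ 1.3 -0.3 18.6]
```

Call:
{"fn": "servo_tool", "kwargs": {"motion": [[85,1,0,10,0,0.03,0],[85,0,0,0,0,0,0],[85,0,0,8,0,0,0],[85,0,0,0,0,0,0],[85,0,0,0,0,0,0]]}}

```text
time: 19.2
tool_pos: [610.4, 10.2, 24.5]
tcp_rot: [-180.0, -0.2, -179.9]
ft_force: [-0.4, 0.4, -0.8]
finger_gap: 84.6
```

Call:
{"fn": "servo_tool", "kwargs": {"motion": [[10,0,0,0,0,0,0],[10,0,0,0,0,0,0],[10,0,0,0,0,0,0],[10,0,0,0,0,0,0],[10,0,0,0,0,0,0],[10,0,0,0,0,0,0],[10,0,0,0,0,0,0]], "force": 40}}

```text
time: 19.9
tool_pos: [610.7, 10.2, 25.4]
tcp_rot: [-180.0, -0.1, -179.9]
ft_force: [0.5, -0.3, 0.6]
finger_gap: 22.3
```

Call:
{"fn": "servo_tool", "kwargs": {"motion": [[50,0,0,0,0,0,0],[50,0,0,0,0,0,0],[50,2,0,4,0,0,0],[50,0,0,0,0,0,0],[10,0,0,0,0,0,0],[10,0,0,0,0,0,0],[10,0,0,0,0,0,0],[10,0,0,0,0,0,0],[10,0,0,0,0,0,0]], "force": 50}}

```text
time: 20.8
tool_pos: [608.3, 10.1, 20.8]
tcp_rot: [-180.0, -0.1, -179.9]
ft_force: [0.8, 0.4, -0.6]
finger_gap: 22.0
```

Call:
{"fn": "servo_tool", "kwargs": {"motion": [[10,0,0,-15,0,0,0],[10,0,0,-35,0,0,0],[10,0,0,-35,0,0,0],[10,0,0,-35,0,0,0],[10,0,0,-35,0,0,0],[10,0,0,0,0,0,0]]}}

```text
time: 21.4
tool_pos: [607.2, 10.4, 185.0]
tcp_rot: [-180.0, -0.3, -179.9]
ft_force: [0.8, 1.0, -0.3]
finger_gap: 21.6
```

```bash
python3 - <<'E'
from h import *
import cv2
s=sense(); print(s["tool_pos"],s["tcp_rot"],s["ft_force"],s["joint_pos"].round(1)); rows(np.array([520,-200,190]),np.diag([-1.,1,-1]))
im=snapshot("wrist"); cv2.imwrite("pics/w8.png",im)
E
```

```text
[607.16903722  10.37550885 184.95942613] [-179.97185739   -0.27185169 -179.94235801] [ 0.79555792  1.01941006 -0.27244158] [ -3.8  10.3  87.   -0.   83.  -93.9]
rotvec [-0.    -0.005  0.001] deg 0.3 shift start axes [  87.4 -210.3   -4.5] final axes [  87.2 -210.4   -5. ]
```

View pics/w8.png

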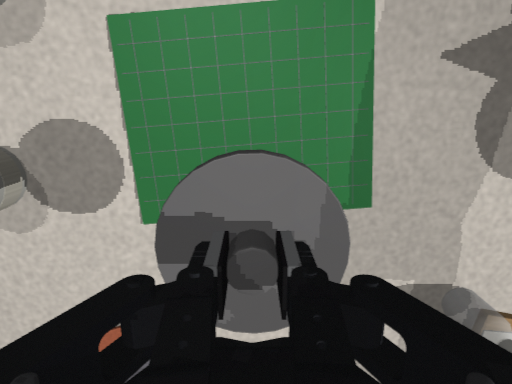

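The lid is held centred: disc centre at about (252,241), radius 97 px. I go to view the tub with it in hand.

Call:
{"fn": "servo_tool", "kwargs": {"motion": [[10,13.4,-31,-9.5,0,0,0],[10,13.4,-31,-9.5,0,0,0],[10,13.4,-31,-9.5,0,0,0],[10,13.4,-31,-9.5,0,0,0],[10,13.4,-31,-9.5,0,0,0],[10,13.4,-31,-9.5,0,0,0],[10,13.4,-31,-9.5,0,0,0],[10,13.4,-31,-9.5,0,0,0],[10,0,0,0,0,0,0],[10,0,0,0,0,0,0]]}}

```text
time: 22.45
tool_pos: [489.8, -243.6, 252.5]
tcp_rot: [179.7, -1.3, -179.8]
ft_force: [0.1, 0.7, -0.8]
finger_gap: 21.7
```

```bash
python3 - <<'E'
from h import *
import cv2,json
s=sense(); im=snapshot("wrist"); cv2.imwrite("pics/w9.png",im)
json.dump({k:np.array(s[k]).tolist() for k in("tool_pos","tcp_rot")},open("s3.json","w"))
print(s["tool_pos"],s["tcp_rot"],s["qd"].round(1),s["time"]); c=wproj(s,[413,-232,72])[0]; print(c)
u,v=[int(max(0,x)) for x in c-[65,55]]
k=cv2.resize(im[v:v+110,u:u+130],None,fx=5.4,fy=5.4,interpolation=cv2.INTER_CUBIC)
k=np.clip(k*1.3,0,255).astype(np.uint8)
for i in range(0,130,10): cv2.putText(k,str(u+i),(int(i*5.4),8),0,.35,(0,0,255),1);cv2.line(k,(int(i*5.4),10),(int(i*5.4),14),(0,0,255),1)
for i in range(0,110,10): cv2.putText(k,str(v+i),(0,int(i*5.4)+4),0,.35,(0,0,255),1)
# model overlay: rim outer r=42 at z72, body r=46 at z60, inner; dotted
for r,z,col in((42,72,(0,0,255)),(46,60,(255,0,0))):
    for a in np.radians(np.arange(0,360,6)):
        p=(wproj(s,[413.2+r*np.cos(a),-232+r*np.sin(a),z])[0]-[u,v]+.5)*5.4; cv2.circle(k,tuple(p.astype(int)),1,col,-1)
cv2.imwrite("pics/w9c.png",k)
E
```

```text
[ 489.76497354 -243.63293727  252.48817683] [ 179.66561019   -1.34212743 -179.80020021] [-1.7  0.1 -0.2 -1.   0.1 -0.8] 22.45
[263.18687454  97.01028695]
```

View pics/w9c.png

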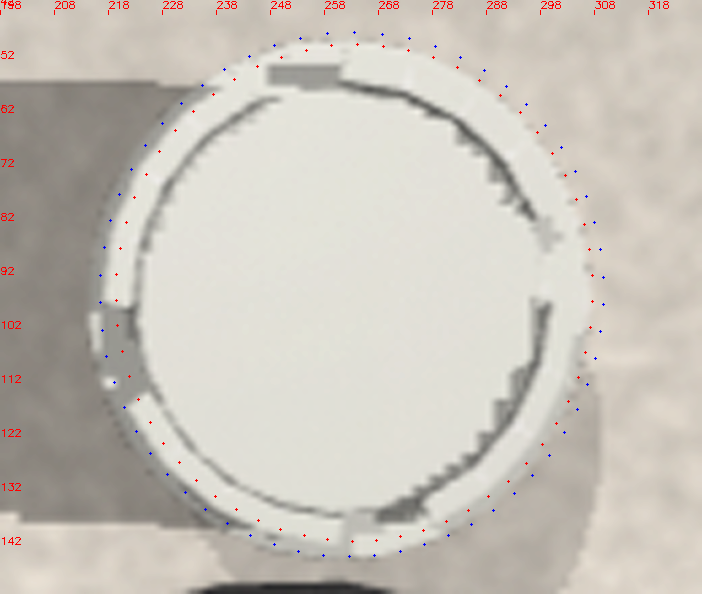

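The rim is seen about 2 mm right of and above the model overlay; the inner seal ring's centre is at about crop (342,302). Notches: left (115,355), top (303,75), right (548,265), bottom (380,525). I refine this numerically.

```bash
python3 - <<'E'
from h import *
import cv2,json
ld=lambda f:{k:np.array(v) for k,v in json.load(open(f)).items()}
for f,i in(("s1.json","w1"),("s3.json","w9")):
    s=ld(f); g=cv2.cvtColor(cv2.imread(f"pics/{i}.png"),cv2.COLOR_BGR2GRAY).astype(np.float32)
    C=np.array([414.5,-234.5])
    for it in range(3):
        A=np.radians(np.arange(0,360,2)); rr=np.arange(32,41.1,.25); pts=[]
        for a in A:
            uv=wproj(s,np.c_[C[0]+rr*np.cos(a),C[1]+rr*np.sin(a),np.full(len(rr),69)]).astype(np.float32)
            v=cv2.remap(g,uv[:,0].reshape(1,-1),uv[:,1].reshape(1,-1),cv2.INTER_LINEAR)[0]
            k=v.argmin()
            if np.median(v)-v[k]>15 and 0<k<len(rr)-1: pts.append(C+rr[k]*np.array([np.cos(a),np.sin(a)]))
        P=np.array(pts); r=least_squares(lambda q:np.hypot(*(P-q[:2]).T)-q[2],[*C,36.5],loss="soft_l1",f_scale=.4); C=r.x[:2]
    print(i,r.x.round(2),len(P),np.abs(r.fun).mean())
s=ld("s3.json")
for n,e in dict(left=[(118,303),(138,402)],top=[(268,75),(341,75)],right=[(545,222),(548,298)],bot=[(345,525),(425,515)]).items():
    print(n,[round(np.degrees(np.arctan2(*(wplane(s,np.array(c)/5.4+[198,42]-.4,71)[:2]-C)[::-1])),1) for c in e])
# lid axis in tool frame by the camera (w8 pose)
p=camera_params("wrist");T=np.array(p["tool_from_camera"])
for uv in((252,241.5),):
    d=T[:3,:3]@np.array([(uv[0]-p["cx"])/p["fx"],(uv[1]-p["cy"])/p["fy"],1]);o=T[:3,3];print("lid in tool",o+d*(5.8-o[2])/d[2])
g=cv2.cvtColor(cv2.imread("pics/w8.png"),cv2.COLOR_BGR2GRAY)
s=sense();print(s["tool_pos"],s["tcp_rot"])
E
```

```text
w1 [ 415.18 -234.52   36.41] 155 0.3739145890948062
w9 [ 413.85 -234.43   36.42] 164 0.4422355257509095
left [np.float64(-90.1), np.float64(-64.8)]
top [np.float64(-161.4), np.float64(-179.7)]
right [np.float64(111.4), np.float64(91.9)]
bot [np.float64(1.9), np.float64(23.2)]
lid in tool [1.82003925 0.09604556 5.8       ]
[ 489.83096241 -243.50499856  252.48825646] [ 179.69098773   -1.35565178 -179.767696  ]
```

Call:
{"fn": "servo_tool", "kwargs": {"motion": [[10,18,2,10,0,-0.025,0],[10,18,2,20,0,0,0],[10,18,2,25,0,0,0],[10,18,2,25,0,0,0],[10,0,0,20,0,0,0],[10,0,0,0,0,0,0],[10,0,0,0,0,0,0]]}}

```text
time: 23.2
tool_pos: [416.4, -225.9, 144.9]
tcp_rot: [179.3, -0.1, -179.2]
ft_force: [0.3, -0.6, -0.3]
finger_gap: 21.7
```

```bash
python3 - <<'E'
from h import *
s=sense(); print(s["tool_pos"],s["tcp_rot"],s["joint_pos"].round(1),s["ft_force"]);rows(np.array([416,-234.5,100]),np.diag([-1.,1,-1]))
E
```

```text
[ 416.40553541 -225.85331415  144.89331311] [ 1.79338355e+02 -1.39945159e-01 -1.79195239e+02] [ -35.    -8.6  110.4    0.5   78.7 -125.9] [ 0.25497644 -0.60739743 -0.30069034]
rotvec [ 0.012 -0.003  0.014] deg 1.1 shift start axes [ 0.4 -9.2 44.8] final axes [ 0.4 -8.6 44.9]
```

Call:
{"fn": "servo_tool", "kwargs": {"motion": [[10,0,-4,12,0.015,0,0],[10,0,-4,12,0,0,0],[10,0,0,8,0,0,0],[10,0,0,0,0,0,0],[10,0,0,0,0,0,0]]}}

```text
time: 23.7
tool_pos: [420.2, -233.9, 115.4]
tcp_rot: [-179.7, 0.1, -179.0]
ft_force: [0.8, 0.5, 0.5]
finger_gap: 22.2
```

```bash
python3 - <<'E'
from h import *
s=sense(); print(s["tool_pos"],s["tcp_rot"],s["joint_pos"].round(1),s["ft_force"]);rows(np.array([416,-234.5,95]),np.diag([-1.,1,-1]))
E
```

```text
[ 420.19752406 -233.90343721  115.40412013] [-1.79692387e+02  9.86763428e-02 -1.79009217e+02] [ -35.1   -6.4  111.6   -0.2   74.5 -126. ] [0.79754247 0.51890371 0.49339491]
rotvec [-0.005  0.002  0.017] deg 1.0 shift start axes [ 4.2 -0.4 20.4] final axes [ 4.2 -0.6 20.4]
```

Call:
{"fn": "servo_tool", "kwargs": {"motion": [[10,4,0,8,0,0,0],[10,0,0,0,0,0,0],[10,1,0,8,0,0,0],[10,0,0,0,0,0,0],[10,0,0,0,0,0,0]]}}

```text
time: 24.2
tool_pos: [415.4, -234.6, 99.3]
tcp_rot: [-179.6, 0.2, -179.0]
ft_force: [0.8, 0.0, -1.0]
finger_gap: 21.8
```

```bash
python3 - <<'E'
from h import *
s=sense(); print(s["tool_pos"],s["tcp_rot"],s["ft_force"]);rows(np.array([416,-234.5,88]),np.diag([-1.,1,-1]))
E
```

```text
[ 415.36067657 -234.61824944   99.26527775] [-179.64764949    0.18337531 -179.0365909 ] [ 0.84957105  0.00977554 -1.04522205]
rotvec [-0.006  0.003  0.017] deg 1.0 shift start axes [-0.6  0.2 11.3] final axes [-0.6  0.1 11.3]
```

Call:
{"fn": "servo_tool", "kwargs": {"motion": [[10,-0.5,0,4,0,0,0],[10,0,0,0,0,0,0],[10,0,0,3,0,0,0],[10,0,0,0,0,0,0],[10,0,0,0,0,0,0]]}}

```text
time: 24.7
tool_pos: [416.1, -234.7, 91.9]
tcp_rot: [-179.6, 0.2, -179.0]
ft_force: [-1.1, -0.0, -0.9]
finger_gap: 21.9
```

Call:
{"fn": "servo_tool", "kwargs": {"motion": [[10,0,0,1.2,0,0,0],[10,0,0,0,0,0,0],[10,0,0,0,0,0,0]]}}

```text
time: 25.0
tool_pos: [416.2, -234.8, 90.7]
tcp_rot: [-179.6, 0.2, -179.0]
ft_force: [-0.1, -0.1, -0.7]
finger_gap: 22.2
```

Call:
{"fn": "servo_tool", "kwargs": {"motion": [[10,0,0,1.2,0,0,0],[10,0,0,0,0,0,0],[10,0,0,0,0,0,0]]}}

```text
time: 25.3
tool_pos: [416.5, -234.9, 89.9]
tcp_rot: [-179.6, 0.2, -179.0]
ft_force: [-0.2, 0.1, 0.0]
finger_gap: 22.1
```

Call:
{"fn": "servo_tool", "kwargs": {"motion": [[10,0,0,1.2,0,0,0],[10,0,0,0,0,0,0],[10,0,0,0,0,0,0]]}}

```text
time: 25.6
tool_pos: [416.9, -235.1, 89.3]
tcp_rot: [-179.6, 0.3, -179.0]
ft_force: [-1.4, 0.4, 2.6]
finger_gap: 22.4
```

Call:
{"fn": "servo_tool", "kwargs": {"motion": [[10,0,0,0.8,0,0,0],[10,0,0,0,0,0,0]]}}

```text
time: 25.8
tool_pos: [417.2, -235.1, 89.0]
tcp_rot: [-179.6, 0.3, -179.0]
ft_force: [-1.1, 0.8, 2.9]
finger_gap: 21.8
```

```bash
python3 - <<'E'
from h import *
s=sense(); print(s["tool_pos"],s["tcp_rot"],s["ft_force"],s["wrist_torque"].round(3))
F=[];M=[]
for i in range(6):
    snapshot("top"); s=sense(); F.append(s["ft_force"]);M.append(s["wrist_torque"])
print(np.mean(F,0),np.mean(M,0),s["tool_pos"],s["time"])
E
```

```text
[ 417.18618713 -235.13044369   88.96237311] [-179.58613223    0.31856393 -179.02844711] [-1.12795316  0.80534508  2.9163092 ] [0.3   0.37  0.009]
[-0.7349185   1.45258482  4.26067227] [ 0.38548695  0.27671154 -0.02678211] [ 417.17355622 -235.11557643   88.90686506] 26.1
```

The moment puts the contact at (−x, +y), so the lid is too far to +x, −y. I shift it back.

Call:
{"fn": "servo_tool", "kwargs": {"motion": [[10,0,0,-1.2,0,0,0],[10,2.4,1.6,0,0,0,0],[10,0,0,0,0,0,0],[10,0,0,1.3,0,0,0],[10,0,0,0,0,0,0],[10,0,0,0,0,0,0]]}}

```text
time: 26.7
tool_pos: [414.7, -233.5, 88.5]
tcp_rot: [-179.6, 0.3, -179.0]
ft_force: [-0.2, 0.8, 3.3]
finger_gap: 21.9
```

Call:
{"fn": "servo_tool", "kwargs": {"motion": [[10,0.2,0,1.2,0,0,0],[10,0,0,0,0,0,0],[10,0,0,0,0,0,0]]}}

```text
time: 27.0
tool_pos: [415.0, -233.6, 87.9]
tcp_rot: [-179.5, 0.4, -179.0]
ft_force: [-0.3, 1.1, 4.2]
finger_gap: 21.8
```

```bash
cat > ft.py <<'E'
from h import *
def ft(n=5):
    F=[];M=[]
    for i in range(n):
        snapshot("top"); s=sense(); F.append(s["ft_force"]);M.append(s["wrist_torque"])
    F=np.mean(F,0);M=np.mean(M,0); L=.2
    print("F",F.round(2),"M",M.round(3),"pos",s["tool_pos"].round(2),s["tcp_rot"].round(2),"t",s["time"],"gap",round(s["finger_gap"],1))
    if F[2]>1.5: print("contact at mm",((-M[1]-L*F[0])/F[2]*1000).round(),((M[0]-L*F[1])/F[2]*1000).round())
ft()
E
python3 ft.py
```

```text
F [-0.52  1.8   4.28] M [ 0.206  0.29  -0.022] pos [ 414.97 -233.61   87.81] [-179.55    0.4  -179.02] t 27.25 gap 22.3
contact at mm -43.0 -36.0
```

Call:
{"fn": "servo_tool", "kwargs": {"motion": [[10,0,0,-1.2,0,0,0],[10,1.7,1.2,0,0,0,0],[10,0,0,0,0,0,0],[10,0,0,1.3,0,0,0],[10,0,0,0,0,0,0],[10,0,0,0,0,0,0]]}}

```text
time: 27.85
tool_pos: [412.6, -232.9, 86.8]
tcp_rot: [-179.5, 0.4, -179.0]
ft_force: [1.1, -0.2, 1.2]
finger_gap: 22.1
```

```bash
python3 ft.py
```

```text
F [-0.26 -0.83  0.85] M [-0.095  0.004 -0.022] pos [ 412.63 -232.85   86.92] [-179.49    0.36 -179.03] t 28.1 gap 22.1
```

Call:
{"fn": "servo_tool", "kwargs": {"motion": [[10,0.2,0,1.0,0,0,0],[10,0,0,0,0,0,0],[10,0,0,0,0,0,0]]}}

```text
time: 28.4
tool_pos: [412.8, -233.0, 86.6]
tcp_rot: [-179.5, 0.4, -179.0]
ft_force: [-0.5, -0.4, 1.8]
finger_gap: 22.1
```

```bash
python3 ft.py
```

```text
F [-0.91 -0.28  2.86] M [0.066 0.208 0.011] pos [ 412.86 -232.96   86.55] [-179.48    0.41 -179.03] t 28.65 gap 21.7
contact at mm -9.0 42.0
```

The lid has slipped over the neck: z 86.6 mm against 86.8 predicted for lugs on the rim. Now I turn it under light pressure.

Call:
{"fn": "servo_tool", "kwargs": {"motion": [[10,0,0,0.5,0,0,0.03],[10,0,0,0.5,0,0,0.03],[10,0,0,0.5,0,0,0.03],[10,0,0,0.5,0,0,0.03],[10,0,0,0.5,0,0,0.03],[10,0,0,0.5,0,0,0.03],[10,0,0,0.5,0,0,0.03],[10,0,0,0.5,0,0,0.03],[10,0,0,0.5,0,0,0.03],[10,0,0,0,0,0,0]]}}

```text
time: 29.65
tool_pos: [413.2, -234.8, 86.7]
tcp_rot: [-179.4, 0.6, 164.3]
ft_force: [-2.8, 1.1, 2.6]
finger_gap: 22.1
```

```bash
python3 ft.py
```

```text
F [-2.55  0.28  5.64] M [0.299 0.415 0.045] pos [ 413.24 -234.87   86.62] [-179.43    0.6   164.42] t 29.9 gap 21.8
contact at mm 17.0 43.0
```

Call:
{"fn": "servo_tool", "kwargs": {"motion": [[10,0.8,0.9,-0.3,0,0,0],[10,0,0.15,0.5,0,0,0.03],[10,0,0.15,0.5,0,0,0.03],[10,0,0.15,0.5,0,0,0.03],[10,0,0.15,0.5,0,0,0.03],[10,0,0.15,0.5,0,0,0.03],[10,0,0.15,0.5,0,0,0.03],[10,0,0.15,0.5,0,0,0.03],[10,0,0.15,0.5,0,0,0.03],[10,0,0,0,0,0,0]]}}

```text
time: 30.9
tool_pos: [414.6, -233.8, 86.7]
tcp_rot: [-179.5, 1.0, 150.0]
ft_force: [-2.6, 1.3, 2.7]
finger_gap: 22.3
```

```bash
python3 ft.py
```

```text
F [-1.94  0.65  5.28] M [0.225 0.374 0.059] pos [ 414.7  -233.82   86.6 ] [-179.52    0.97  150.11] t 31.15 gap 22.0
contact at mm 3.0 18.0
```

Call:
{"fn": "servo_tool", "kwargs": {"motion": [[10,1.1,-0.3,-0.3,0,0.02,0],[10,0.15,0.05,0.5,0,0,0.03],[10,0.15,0.05,0.5,0,0,0.03],[10,0.15,0.05,0.5,0,0,0.03],[10,0.15,0.05,0.5,0,0,0.03],[10,0.15,0.05,0.5,0,0,0.03],[10,0.15,0.05,0.5,0,0,0.03],[10,0.15,0.05,0.5,0,0,0.03],[10,0.15,0.05,0.5,0,0,0.03],[10,0,0,0,0,0,0]]}}

```text
time: 32.15
tool_pos: [415.7, -233.5, 86.7]
tcp_rot: [-179.6, 0.1, 135.9]
ft_force: [-1.8, 0.7, 3.2]
finger_gap: 22.2
```

```bash
python3 ft.py
```

```text
F [-1.76  1.28  5.69] M [0.229 0.256 0.054] pos [ 415.74 -233.52   86.64] [-1.7957e+02  6.0000e-02  1.3598e+02] t 32.4 gap 21.8
contact at mm 17.0 -5.0
```

Call:
{"fn": "servo_tool", "kwargs": {"motion": [[10,1.2,-1.0,-0.3,0,0,0],[10,0.25,-0.1,0.5,0,0,0.03],[10,0.25,-0.1,0.5,0,0,0.03],[10,0.25,-0.1,0.5,0,0,0.03],[10,0.25,-0.1,0.5,0,0,0.03],[10,0.25,-0.1,0.5,0,0,0.03],[10,0.25,-0.1,0.5,0,0,0.03],[10,0.25,-0.1,0.5,0,0,0.03],[10,0.25,-0.1,0.5,0,0,0.03],[10,0,0,0,0,0,0]]}}

```text
time: 33.4
tool_pos: [415.5, -233.2, 86.7]
tcp_rot: [-179.8, 0.4, 121.3]
ft_force: [-1.0, 1.1, 2.1]
finger_gap: 21.7
```

```bash
python3 ft.py
```

```text
F [-0.82  1.03  4.35] M [0.231 0.127 0.04 ] pos [ 415.46 -233.28   86.62] [-179.84    0.45  121.36] t 33.65 gap 22.3
contact at mm 9.0 6.0
```

Call:
{"fn": "servo_tool", "kwargs": {"motion": [[10,0.6,-0.2,-0.3,0,0,0],[10,0.15,-0.1,0.5,0,0,0.03],[10,0.15,-0.1,0.5,0,0,0.03],[10,0.15,-0.1,0.5,0,0,0.03],[10,0.15,-0.1,0.5,0,0,0.03],[10,0.15,-0.1,0.5,0,0,0.03],[10,0.15,-0.1,0.5,0,0,0.03],[10,0.15,-0.1,0.5,0,0,0.03],[10,0.15,-0.1,0.5,0,0,0.03],[10,0,0,0,0,0,0]]}}

```text
time: 34.65
tool_pos: [415.8, -232.9, 86.6]
tcp_rot: [179.8, 0.7, 106.6]
ft_force: [-1.0, 0.8, 3.6]
finger_gap: 21.9
```

```bash
python3 ft.py
```

```text
F [-0.59  1.31  5.07] M [0.288 0.168 0.07 ] pos [ 415.87 -232.95   86.58] [179.84   0.67 106.65] t 34.9 gap 21.7
contact at mm -10.0 5.0
```

Call:
{"fn": "servo_tool", "kwargs": {"motion": [[10,0.3,-0.4,-0.3,0,0.01,0],[10,0.05,-0.15,0.5,0,0,0.03],[10,0.05,-0.15,0.5,0,0,0.03],[10,0.05,-0.15,0.5,0,0,0.03],[10,0.05,-0.15,0.5,0,0,0.03],[10,0.05,-0.15,0.5,0,0,0.03],[10,0.05,-0.15,0.5,0,0,0.03],[10,0.05,-0.15,0.5,0,0,0.03],[10,0.05,-0.15,0.5,0,0,0.03],[10,0,0,0,0,0,0]]}}

```text
time: 35.9
tool_pos: [415.1, -231.8, 83.8]
tcp_rot: [179.7, -0.2, 92.2]
ft_force: [2.1, 0.8, 0.4]
finger_gap: 21.5
```

```bash
python3 ft.py
```

```text
F [ 2.5   1.55 -0.66] M [ 0.325 -0.457  0.041] pos [ 415.06 -231.86   83.94] [ 1.7976e+02 -1.6000e-01  9.2290e+01] t 36.15 gap 22.0
```

The lid dropped into the notches (z 83.9 mm, force gone). I lower it the rest of the way.

Call:
{"fn": "servo_tool", "kwargs": {"motion": [[10,0.3,0.6,0.7,0,0,0],[10,0,0,0.7,0,0,0],[10,0,0,0.7,0,0,0],[10,0,0,0.7,0,0,0],[10,0,0,0,0,0,0]]}}

```text
time: 36.65
tool_pos: [415.3, -231.7, 81.8]
tcp_rot: [179.8, -0.2, 92.3]
ft_force: [1.4, 1.2, -1.6]
finger_gap: 22.0
```

```bash
python3 ft.py
```

```text
F [-0.07  2.51  2.99] M [0.38  0.058 0.002] pos [ 415.36 -231.78   81.74] [ 1.7981e+02 -1.5000e-01  9.2330e+01] t 36.9 gap 22.2
contact at mm -14.0 -41.0
```

Call:
{"fn": "servo_tool", "kwargs": {"motion": [[10,0.6,0,0.6,0,0,0],[10,0,0,0.6,0,0,0],[10,0,0,0,0,0,0]]}}

```text
time: 37.2
tool_pos: [415.4, -231.9, 81.8]
tcp_rot: [179.8, -0.1, 92.3]
ft_force: [0.6, 1.2, 0.1]
finger_gap: 21.9
```

```bash
python3 ft.py
```

```text
F [0.14 2.72 4.22] M [0.412 0.168 0.035] pos [ 415.41 -231.87   81.7 ] [ 1.7982e+02 -7.0000e-02  9.2330e+01] t 37.45 gap 21.7
contact at mm -46.0 -31.0
```

Call:
{"fn": "servo_tool", "kwargs": {"motion": [[50,0,0,0,0,0,0],[50,0,0,0,0,0,0],[50,0,0,0,0,0,0],[50,0,0,-10,0,0,0],[50,0,0,-20,0,0,0],[50,0,0,-35,0,0,0],[50,0,0,-35,0,0,0],[50,0,0,-35,0,0,0],[50,0,0,0,0,0,0],[50,0,0,0,0,0,0]]}}

```text
time: 38.45
tool_pos: [413.3, -232.2, 223.3]
tcp_rot: [180.0, -0.0, 92.3]
ft_force: [0.1, 0.2, -1.5]
finger_gap: 49.9
```

```bash
python3 - <<'E'
from h import *
import cv2
s=sense(); im=snapshot("wrist"); cv2.imwrite("pics/w10.png",im); print(s["tool_pos"],s["tcp_rot"],s["time"])
g=cv2.GaussianBlur(cv2.cvtColor(im,cv2.COLOR_BGR2GRAY).astype(np.float32),(3,3),0)
# lid top edge: dark disc vs light surround; find the strongest outward brightening near r=48.5 on plane z
for z in (76,81,84):
    C=np.array([413.5,-232.])
    for it in range(4):
        rr=np.arange(40,57,.25);P=[];A=[]
        for a in np.radians(np.arange(0,360,3)):
            uv=wproj(s,np.c_[C[0]+rr*np.cos(a),C[1]+rr*np.sin(a),np.full(len(rr),z)]).astype(np.float32)
            if uv[:,0].min()<0 or uv[:,0].max()>511 or uv[:,1].min()<0 or uv[:,1].max()>383: continue
            v=cv2.remap(g,uv[:,0].reshape(1,-1),uv[:,1].reshape(1,-1),cv2.INTER_LINEAR)[0]; d=np.diff(v); k=d.argmax()
            if d[k]>8: P.append(C+rr[k]*np.array([np.cos(a),np.sin(a)]))
        P=np.array(P); r=least_squares(lambda q:np.hypot(*(P-q[:2]).T)-q[2],[*C,48.5],loss="soft_l1",f_scale=.3); C=r.x[:2]
    print(z,r.x.round(2),len(P),np.abs(r.fun).mean().round(2),"(r should be 48.5 at disc top; home=76, lugs-on-rim=81)")
print(wproj(s,[C[0],C[1],98]))
# tub body check in scene/top: compare with the start image away from arm
t0=cv2.imread("pics/top0.png");t=snapshot("top");sc=snapshot("scene");cv2.imwrite("pics/scene9.png",sc);cv2.imwrite("pics/top9.png",t)
E
```

```text
[ 413.27566068 -232.16516211  223.34177836] [ 1.79962472e+02 -4.57420014e-02  9.22896960e+01] 38.45Traceback (most recent call last):
  File "<stdin>", line 15, in <module>
    return func(*args, **kwargs)
    vector_fun = VectorFunction(
        fun_wrapped,
    ...<6 lines>...
        workers=workers
    )
    self._update_fun()
    ~~~~~~~~~~~~~~~~^^
    self.f = self.fun_wrapped(xp_copy(self.x))
             ~~~~~~~~~~~~~~~~^^^^^^^^^^^^^^^^^
    return np.atleast_1d(self.fun(x))
                         ~~~~~~~~^^^
    return self.f(x, *self.args, **self.kwargs)
           ~~~~~~^^^^^^^^^^^^^^^^^^^^^^^^^^^^^^
  File "<stdin>", line 15, in <lambda>
ValueError: operands could not be broadcast together with shapes (0,) (2,)
```

```bash
python3 - <<'E'
from h import *
import cv2
im=cv2.imread("pics/w10.png");g=cv2.cvtColor(im,cv2.COLOR_BGR2GRAY)
s=dict(tool_pos=np.array([413.2757,-232.1652,223.3418]),tcp_rot=np.array([179.9625,-.0457,92.29]))
print(wproj(s,[413.5,-232,76])[0])
rr=np.arange(36,58,1.)
for a in range(0,360,30):
    r=np.radians(a);uv=wproj(s,np.c_[413.5+rr*np.cos(r),-232+rr*np.sin(r),np.full(len(rr),76)]).astype(int)
    print(a,uv[12],[int(g[min(max(y,0),383),min(max(x,0),511)]) for x,y in uv])
E
```

```text
[252.71048364 179.13707031]
0 [305 181] [68, 67, 67, 68, 67, 68, 67, 67, 67, 66, 68, 66, 67, 67, 83, 102, 109, 108, 106, 105, 104, 107]
30 [300 154] [67, 68, 68, 69, 69, 68, 68, 67, 67, 68, 67, 67, 68, 94, 110, 110, 109, 110, 108, 105, 106, 107]
60 [282 133] [69, 68, 69, 67, 69, 69, 69, 69, 69, 70, 62, 96, 108, 107, 106, 105, 104, 103, 103, 107, 108, 109]
90 [254 125] [69, 70, 70, 70, 70, 70, 70, 69, 71, 67, 93, 97, 103, 110, 109, 106, 113, 122, 124, 126, 127, 129]
120 [227 131] [71, 70, 69, 70, 71, 72, 71, 72, 62, 120, 129, 130, 129, 129, 127, 125, 124, 123, 124, 124, 125, 125]
150 [206 150] [71, 72, 71, 70, 71, 71, 70, 72, 80, 125, 125, 124, 127, 128, 129, 130, 132, 131, 130, 129, 126, 123]
180 [199 177] [71, 71, 70, 70, 71, 71, 72, 72, 71, 71, 102, 120, 119, 119, 123, 124, 123, 123, 124, 123, 122, 123]
210 [206 202] [70, 70, 70, 70, 70, 71, 70, 71, 70, 71, 71, 80, 105, 121, 123, 126, 127, 127, 127, 125, 126, 128]
240 [225 221] [69, 69, 69, 68, 70, 68, 68, 68, 69, 69, 68, 68, 67, 69, 69, 81, 82, 82, 85, 85, 84, 85]
270 [250 228] [57, 56, 58, 68, 67, 67, 67, 67, 67, 68, 67, 68, 67, 67, 68, 72, 85, 86, 87, 86, 85, 84]
300 [276 223] [67, 67, 67, 67, 67, 67, 67, 67, 67, 66, 66, 67, 67, 66, 66, 67, 71, 82, 82, 82, 84, 84]
330 [296 206] [68, 68, 67, 68, 68, 68, 67, 68, 68, 68, 67, 68, 67, 66, 68, 98, 130, 130, 129, 127, 127, 126]
```

```bash
python3 - <<'E'
from h import *
import cv2
g=cv2.cvtColor(cv2.imread("pics/w10.png"),cv2.COLOR_BGR2GRAY).astype(np.float32)
s=dict(tool_pos=np.array([413.2757,-232.1652,223.3418]),tcp_rot=np.array([179.9625,-.0457,92.29]))
rr=np.arange(42,55,.25);C=np.array([415.5,-234.8])
for z in (71,76,81):
    P=[];B=[]
    for a in np.radians(np.arange(0,360,3)):
        uv=wproj(s,np.c_[C[0]+rr*np.cos(a),C[1]+rr*np.sin(a),np.full(len(rr),z)]).astype(np.float32)
        v=cv2.remap(g,uv[:,0].reshape(1,-1),uv[:,1].reshape(1,-1),cv2.INTER_LINEAR)[0]
        k=np.argmax(v>77)
        if k: P.append(C+rr[k]*np.array([np.cos(a),np.sin(a)])); B.append(uv[k])
    P=np.array(P); r=least_squares(lambda q:np.hypot(*(P-q[:2]).T)-q[2],[*C,48.5],loss="soft_l1",f_scale=.3)
    print(z,r.x.round(2),len(P),np.abs(r.fun).mean().round(2))
# full tilted-disc fit: centre, tilt, at r=48.5
B=np.array(B)
def res(q):
    n=np.array([q[3],q[4],1]);n/=np.linalg.norm(n); e1=np.cross([0,1,0],n);e1/=np.linalg.norm(e1);e2=np.cross(n,e1)
    p=camera_params("wrist");R,o=wristcam(s); d=np.c_[(B[:,0]-p["cx"])/p["fx"],(B[:,1]-p["cy"])/p["fy"],np.ones(len(B))]@R.T
    X=o+d*(((q[:3]-o)@n)/(d@n))[:,None]; return np.linalg.norm(X-q[:3],axis=1)-48.5
r=least_squares(res,[*C,76,0,0],loss="soft_l1",f_scale=.3);print("tilted",r.x.round(3))
# knob and start/after difference of the tub foot in the top view
s2=sense();t=snapshot("scene");cv2.imwrite("pics/scene9.png",t);print(s2["time"],s2["ft_force"].round(1))
E
```

```text
71 [ 415.19 -235.96   48.87] 120 0.48
76 [ 415.11 -234.77   48.05] 120 0.47
81 [ 415.   -233.6    47.22] 120 0.46
tilted [ 4.15598e+02 -2.34803e+02  6.97760e+01  4.50000e-02  1.71000e-01]
38.5 [0.6 0.2 0.2]
```

The home height and the image agree. As one more check I touch the knob top with shut fingers (98 mm if fully home).

Call:
{"fn": "servo_tool", "kwargs": {"motion": [[0,-2.4,1.7,0,0,0,0],[0,0,0,30,0,0,0],[0,0,0,30,0,0,0],[0,0,0,25,0,0,0],[0,0,0,15,0,0,0],[0,0,0,0,0,0,0],[0,0,0,0,0,0,0]], "force": 20}}

```text
time: 39.25
tool_pos: [411.6, -232.4, 112.8]
tcp_rot: [-179.5, -0.4, 92.3]
ft_force: [0.3, -0.3, 1.0]
finger_gap: -0.1
```

```bash
python3 ft.py
```

```text
F [-0.3   0.05 -0.18] M [-0.013 -0.002 -0.   ] pos [ 412.82 -233.26  114.61] [-179.69   -0.3    92.28] t 39.5 gap -0.4
```

Call:
{"fn": "servo_tool", "kwargs": {"motion": [[0,-1,2,9,0,0,0],[0,0,0,0,0,0,0],[0,0,0,3,0,0,0],[0,0,0,0,0,0,0],[0,0,0,0,0,0,0]]}}

```text
time: 40.0
tool_pos: [416.2, -235.0, 103.4]
tcp_rot: [-179.9, -0.2, 92.3]
ft_force: [-0.2, 1.1, 0.1]
finger_gap: 0.0
```

Call:
{"fn": "servo_tool", "kwargs": {"motion": [[0,0,0,2,0,0,0],[0,0,0,0,0,0,0],[0,0,0,0,0,0,0]]}}

```text
time: 40.3
tool_pos: [416.2, -235.0, 101.3]
tcp_rot: [-179.9, -0.2, 92.3]
ft_force: [-0.3, -0.9, -0.0]
finger_gap: 0.1
```

Call:
{"fn": "servo_tool", "kwargs": {"motion": [[0,0,0,1.5,0,0,0],[0,0,0,0,0,0,0],[0,0,0,0,0,0,0]]}}

```text
time: 40.6
tool_pos: [416.2, -235.0, 99.8]
tcp_rot: [-179.9, -0.2, 92.3]
ft_force: [0.2, 0.8, -0.6]
finger_gap: 0.2
```

Call:
{"fn": "servo_tool", "kwargs": {"motion": [[0,0,0,1.5,0,0,0],[0,0,0,0,0,0,0],[0,0,0,0,0,0,0]]}}

```text
time: 40.9
tool_pos: [416.2, -235.0, 98.2]
tcp_rot: [-179.9, -0.2, 92.3]
ft_force: [0.6, 0.8, -0.3]
finger_gap: -0.1
```

Call:
{"fn": "servo_tool", "kwargs": {"motion": [[0,0,0,1,0,0,0],[0,0,0,0,0,0,0],[0,0,0,0,0,0,0]]}}

```text
time: 41.2
tool_pos: [416.7, -235.4, 98.4]
tcp_rot: [-179.9, -0.1, 92.3]
ft_force: [-0.2, 0.8, 0.6]
finger_gap: -0.2
```

Call:
{"fn": "servo_tool", "kwargs": {"motion": [[0,0,0,1,0,0,0],[0,0,0,0,0,0,0],[0,0,0,0,0,0,0]]}}

```text
time: 41.5
tool_pos: [417.1, -235.7, 98.1]
tcp_rot: [-180.0, -0.1, 92.3]
ft_force: [0.5, 0.9, 0.7]
finger_gap: -0.4
```

Call:
{"fn": "servo_tool", "kwargs": {"motion": [[0,0,0,0.7,0,0,0],[0,0,0,0,0,0,0],[0,0,0,0,0,0,0]]}}

```text
time: 41.8
tool_pos: [417.4, -235.8, 98.1]
tcp_rot: [-180.0, -0.1, 92.3]
ft_force: [-0.1, -0.8, 0.3]
finger_gap: 0.2
```

The knob top is felt at 98.1 mm, so the lid is home. I retreat and hand in.

Call:
{"fn": "servo_tool", "kwargs": {"motion": [[0,0,0,-15,0,0,0],[0,0,0,-30,0,0,0],[0,0,0,-40,0,0,0],[0,0,0,-40,0,0,0],[0,0,0,0,0,0,0],[0,0,0,0,0,0,0]]}}

```text
time: 42.4
tool_pos: [415.5, -234.7, 223.6]
tcp_rot: [-179.7, -0.3, 92.3]
ft_force: [0.5, 0.6, -1.3]
finger_gap: -0.2
```

```bash
python3 -c "
from bench import *
s=sense();print(s['time'],s['tool_pos'],s['ft_force']);print(hand_in())"
```

```text
42.4 [ 415.4771726  -234.67085311  223.57675207] [ 0.4575807   0.64809442 -1.34305966]
the job is handed in; nothing more can be done
None
```

The job is handed in at 42.4 s and no verdict was reported; by my checks the lid is home on the open tub.

**What I did:** I took the lid by its knob out of the easel, laid it knob-up on the mat and let go. I then picked it up again, felt it over the tub's neck and turned it about 87° under roughly 5 N until it dropped into the notches. Then I released it and backed off.

**Checks that agreed:**
- **Drop:** the tool height went from 86.6 mm with the lugs on the rim to 81.7 mm; 81.8 mm was predicted for fully home.
- **Height after release:** shut fingers felt the knob top at 98.1 mm; 98 mm was expected.
- **Centring:** the wrist image puts the lid at about (415, −235), within about 1 mm of the tub's wrist-measured position at the start.

**Checks that disagreed or were weak:**
- **Tub position:** the top camera put the tub about 5 mm away in y from the wrist camera. I used the wrist value and corrected it by feel.
- **Tilt:** a single-image tilt fit gave an implausible 0.17 rad. I discounted it because the visible skirt biases that fit, so levelness rests on the full 5 mm drop and the knob height.
- **Not checked:** I did not re-measure the small tub, stamp or bottle at the end; the arm never went down near them.

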